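Prise open the blank case and file the milling bars by thickness

TASK

Prise the smoky cover of the violet case open with the spatula's blade in the front notch and open it wide, then put every ivory bar that is on the table away: pinch it to tell how thick it is and slide it fully home in a close-fitting sleeve inside the case, thin bars in the white narrow sleeves and thick ones in the blue wide sleeves, one to a sleeve. Finish with the cover shut and the spatula lying back on its green mat, and do not knock over or push away the other things on the desk.

Things in the scene. Friction and masses are not known exactly. Their poses are not given: they have to be found in the camera images.
- case: open-topped violet case, 170 mm deep (own x), 200 mm wide (own y), 50 mm high, fixed to the table; walls and floor 5 mm; origin at the centre of its underside, own +x points away from the robot. The four sleeves stand side by side, 38 mm apart and centred across it, against its back wall; in front of their mouths is an open well 86 mm deep (the mouths lie 6 mm beyond the case's centre) and 190 mm wide with a flat floor at 5 mm
- cover_hinge (a point): middle of the cover's hinge axis, on the case's rear top edge, 85 mm beyond the case's centre, 50 mm up; axis along the case's y
- cover (a joint): angle of the smoky cover (170 x 200 x 6 mm, 0.15 kg, no handle, lying flush on the case's rim, its underside at hinge height when shut): 0 shut, grows as its front edge rises, stops at 1.45 (almost upright). Stiff hinge (0.2 N m of friction): it stays where it is left; about 2 to 3 N at the front edge lifts it, and it must be pushed down to shut
- pry_notch (a point): middle of the notch in the case's front wall just under the shut cover: 60 mm wide, 12 mm high (6 mm up to the cover's underside and 6 mm down to the wall), through the 5 mm wall; the point lies on the wall's outer face, own +x points into the case. Behind the wall is a free space down to the case floor and 86 mm deep
- spatula: spatula: black handle 100 mm long, 16 mm wide, 14 mm high, and a flat steel blade 75 mm long, 22 mm wide, 2.5 mm thick at mid height of the handle (its middle 7 mm above the underside). Origin on the underside of the handle, a good place to grip: the handle reaches from 75 mm behind it to 25 mm ahead (own +x), the blade tip is 100 mm ahead; 70 g
- mat: green mat 210 x 110 x 3 mm fixed to the table, the spatula's place; origin at the centre of its underside, own x along its length
- bar_a: an ivory milling-blank bar, 70 mm long (along its own x) and square in section, EITHER 17 mm OR 24 mm thick (all look alike; the finger opening when pinched tells which); 35 to 60 g; origin at its centre, it lies on the table (its centre half a thickness up). Two to four of the four bars are present
- bar_b: an ivory milling-blank bar, 70 mm long (along its own x) and square in section, EITHER 17 mm OR 24 mm thick (all look alike; the finger opening when pinched tells which); 35 to 60 g; origin at its centre, it lies on the table (its centre half a thickness up). Two to four of the four bars are present
- bar_c: an ivory milling-blank bar, 70 mm long (along its own x) and square in section, EITHER 17 mm OR 24 mm thick (all look alike; the finger opening when pinched tells which); 35 to 60 g; origin at its centre, it lies on the table (its centre half a thickness up). Two to four of the four bars are present
- bar_d: an ivory milling-blank bar, 70 mm long (along its own x) and square in section, EITHER 17 mm OR 24 mm thick (all look alike; the finger opening when pinched tells which); 35 to 60 g; origin at its centre, it lies on the table (its centre half a thickness up). Two to four of the four bars are present
- narrow_1_mouth (a point): centre of the floor of the open mouth of a white narrow sleeve inside the case, 5 mm above the case's underside: a square tunnel 20.5 mm wide and 21 mm high, 70 mm deep to its closed back, running along the point's +x (away from the robot); the case's floor is its floor; outside 34 mm wide, 24 mm high with a clear roof. There are two white narrow ones; which of the four sleeves stands where varies
- narrow_2_mouth (a point): centre of the floor of the open mouth of a white narrow sleeve inside the case, 5 mm above the case's underside: a square tunnel 20.5 mm wide and 21 mm high, 70 mm deep to its closed back, running along the point's +x (away from the robot); the case's floor is its floor; outside 34 mm wide, 24 mm high with a clear roof. There are two white narrow ones; which of the four sleeves stands where varies
- wide_1_mouth (a point): centre of the floor of the open mouth of a blue wide sleeve inside the case, 5 mm above the case's underside: a square tunnel 27.5 mm wide and 28 mm high, 70 mm deep to its closed back, running along the point's +x (away from the robot); the case's floor is its floor; outside 34 mm wide, 31 mm high with a clear roof. There are two blue wide ones; which of the four sleeves stands where varies
- wide_2_mouth (a point): centre of the floor of the open mouth of a blue wide sleeve inside the case, 5 mm above the case's underside: a square tunnel 27.5 mm wide and 28 mm high, 70 mm deep to its closed back, running along the point's +x (away from the robot); the case's floor is its floor; outside 34 mm wide, 31 mm high with a clear roof. There are two blue wide ones; which of the four sleeves stands where varies
- cast: plaster dental cast, 50 x 68 x 28 mm, bystander; origin under its centre
- vial_1: small vial with blue cap, 22 mm across, 46 mm high, bystander; origin under its centre
- vial_2: small vial with white cap, 22 mm across, 46 mm high, bystander; origin under its centre
- jar: white jar with yellow lid, 56 mm across, 59 mm high, bystander; origin under its centre
- bowl: black rubber mixing bowl, 110 mm across, 55 mm high, bystander; origin under its centre
There are look-alikes about, which are no part of the job. Leave any pink, red or yellow look-alike of the bar_b alone.

How it is judged:
By the outcome, as a careful person would: the job done as asked, in the order asked, and still so for the second after the job is handed in, with the robot touching nothing.
Of bar_a, bar_b, bar_c, bar_d only 2 to 4 are there at a start; the rules pass over those that are not, and their reading is None.
At some moment in a run one of spatula, bar_a, bar_b, bar_c, bar_d may be knocked a few centimetres aside while the robot is not near it.
Once in a run the grip may slacken for a moment while it holds something.
It also fails if it takes over 210 s, if anything falls off the work surface, if the arm or the gripper's body presses on something with over 40 N, if the wrist force passes 120 N, or if a joint passes its speed limit or range.

ROBOT

A 6-joint arm with a two-finger parallel gripper is mounted at the origin on the work surface. World frame = base frame: x ahead of the robot, y to its left, z up, the work surface at z = 0. Lengths are in mm, angles in rad, forces in N, time in s.
With the tool pointing down it reaches from about 275 to 750 mm from the base axis. Payload 10.2 kg.
Tool frame: the origin (TCP) lies midway between the tips of the shut fingers; the grasp point (between the pads) lies 19 mm behind it (tcp_to_grasp is the distance from the TCP to the grasp point, in mm); z points along the fingers, y is the line along which they close (so a half turn about z gives the same grasp; the last joint's range is limited). The gripper opens to 85 mm and grips with 20 to 120 N. Pads are 22 mm wide; open, the fingers measure 114 mm over their backs; the gripper's body (76 mm by 85 mm) begins 54 mm behind the grasp point. The pads swing forward as they close: fully open they stand 13 mm farther back than shut.
Start: joints at [-1.564, 0.313, 1.498, -0, 1.331, -0.223], TCP at [119.572, -511.208, 231.294] pointing down, gripper open.
Joint ranges: [-2.94, 2.94], [-0.97, 2.17], [0.19, 2.56], [-1.23, 4.37], [0.02, 3.11], [-2.88, 2.88]. Speed limits (rad/s): [2.39, 2.39, 3.01, 3.14, 3.14, 3.14].

INTERFACE

Orientations are given as a unit quaternion [x, y, z, w].
In Python, from rig import get_obs, capture, camera_info, finish_job, tcp_to_grasp gives the robot as it stands.
- The arm moves only by the shell command python3 -m inch 'ROWS' [FORCE]. ROWS is JSON, a list that holds one entry, the list of rows, each a list of 7 numbers: the turn, a rotation vector about the tool's x, y, z in rad, then the shift along the tool's x, y, z in mm, then the gripper command: -1 is fully open, 1 is shut, values between are in proportion. In form: [[[wx, wy, wz, tx, ty, tz, fingers], ...]]. A call has 1 to 10 rows; each row is the pose to reach, as a shift and turn from the pose commanded when the call began, along the tool's axes at that moment; what a row does not reach only later rows make up. A row lasts 1/8 s, in which the tool goes at most 62.5 mm and 10.7 degrees, less where a joint would pass 70% of its speed; a pose out of reach is approached as far as the arm can. A call with a gripper value outside its range is refused whole. The fingers move at their own pace and stop on an object; FORCE is the grip in N (left out, the last holds). Time passes only in rows, so rows that repeat a pose let the fingers close. It gives the time, the measured TCP pose, the force, the opening and the grip force at its end, in the units of the state.
- get_obs(): the state, without advancing time (a new reading comes with each control period).
- capture(name): name is "side" or "top" or "wrist"; returns the picture (400x640x3 uint8, red, green, blue); there is no depth.
- camera_info(name): a dict with "fx", "fy", "cx", "cy" (pixels), "k1" (the pictures are not rectified: a ray, as slopes to the right and down, at radius r is drawn at 1 + k1 r^2 times it, then the intrinsics apply), "R" (3x3) and "t" (3): a world point X has camera coordinates R X + t; the wrist camera has in their place "mount" (4x4, takes a point from camera to tool coordinates, whose origin is the TCP and whose axes are the flange's). Camera axes: x right, y down, z forward; pixel columns grow to the right and rows downward; lengths in mm; the calibration is good to about 2 mm. A picture is of the moment at which its call begins: read the wrist's pose just before it. camera_info takes no time and is no camera call.
- finish_job(): hands the job in; it is judged then, once.
The state is a dict: "time_s": time; "qpos": joint angles; "qvel": joint speeds; "effort": joint torques, N m; "eef_pos": TCP position; "orientation": TCP orientation; "force": force on the tool from outside, world axes, zero at the start; "moment": the same for the moment, N m; "finger_gap": finger opening in mm; "gripper_force": force on a finger pad.
Only numpy, scipy, OpenCV 4.12 (cv2) and the standard library are available. Lean on these libraries where they do the work, as an engineer would, in place of code of your own. Each camera call takes 0.05 s, during which the arm holds its last target. There are 200 camera calls.

## Working session

There is one attempt and no reset: what is moved stays moved. The work goes in short steps, Python scripts to look and compute and a shell command to move; the robot and the scene stay as the last step left them, time stands still between calls to the robot, and variables do not carry over. Pictures are saved under pics/ and viewed, at most 14 in all, crops included, and the job is handed in when it is done.

```bash
ls; mkdir -p pics; python3 - <<'E'
from rig import *
import cv2,json
print(get_obs()); print(tcp_to_grasp)
for n in("side","top","wrist"):
    print(n,camera_info(n)); cv2.imwrite(f"pics/{n}0.png",capture(n)[:,:,::-1])
E
```

```text
pics
{'time_s': 0.0, 'qpos': array([-1.56441680e+00,  3.13471778e-01,  1.49843614e+00, -9.87328424e-06,
        1.33098411e+00, -2.23428786e-01]), 'qvel': array([ 0.00147796, -0.00012273, -0.0010097 ,  0.00024357, -0.00059325,
        0.00042719]), 'effort': array([ 1.71814042e-05, -4.12267184e+01, -2.59743243e+01, -1.37315001e-04,
        4.11693327e-03, -9.33457642e-06]), 'eef_pos': array([ 119.5595529 , -510.94556794,  230.72428417]), 'orientation': array([ 9.93405433e-01,  1.14652621e-01,  6.56019160e-05, -6.46380449e-04]), 'force': array([-0.14799283,  0.3150677 ,  0.23510233]), 'moment': array([0.00203196, 0.05013488, 0.02244968]), 'gripper_force': 0.0, 'finger_gap': 85.31021407724232}
18.700000000000003
side {'fx': 459.55356103696823, 'fy': 459.55356103696823, 'cx': 307.1381713372581, 'cy': 200.32003211550713, 'k1': 0.009379291506210504, 'R': array([[-0.8612308 , -0.50819883,  0.00393256],
       [-0.34650597,  0.58151856, -0.73605011],
       [ 0.37177295, -0.63527168, -0.67691563]]), 't': array([ 439.67669664,  236.73408901, 1038.12469048])}
top {'fx': 415.9886229694676, 'fy': 415.9886229694676, 'cx': 314.5919348855418, 'cy': 200.07769924879835, 'k1': 0.017245960668889074, 'R': array([[ 1.16321289e-03, -9.99999197e-01, -5.03389367e-04],
       [-9.89970692e-01, -1.08043434e-03, -1.41268759e-01],
       [ 1.41268102e-01,  6.62666361e-04, -9.89971153e-01]]), 't': array([  -3.83769896,  521.78474997, 1028.27902697])}
wrist {'fx': 301.1017564650607, 'fy': 301.1017564650607, 'cx': 314.54008433371297, 'cy': 199.6178891373795, 'k1': -0.04310590365603238, 'mount': array([[-4.83773941e-04, -9.48475278e-01, -3.16850774e-01,
         8.32963067e+01],
       [ 9.99999655e-01, -2.44715343e-04, -7.94277120e-04,
        -4.29813901e-01],
       [ 6.75813966e-04, -3.16851049e-01,  9.48475069e-01,
        -1.43166283e+02],
       [ 0.00000000e+00,  0.00000000e+00,  0.00000000e+00,
         1.00000000e+00]])}
```

View pics/top0.png

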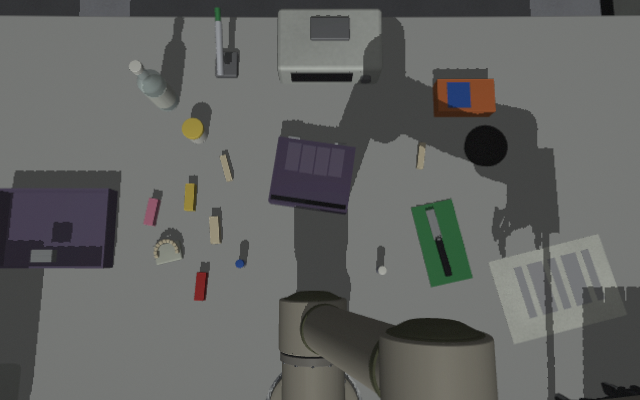

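View pics/side0.png

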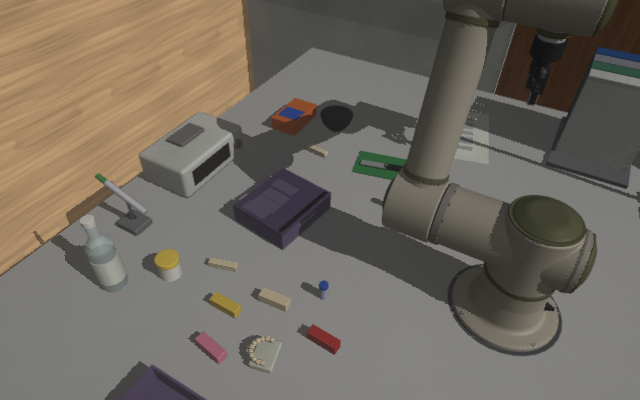

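```bash
cat > h.py <<'E'
import numpy as np, cv2
from rig import *
from scipy.spatial.transform import Rotation as Ro
def cam(n,obs=None):
    c=camera_info(n)
    if n=="wrist":
        o=obs or get_obs(); M=np.eye(4); M[:3,:3]=Ro.from_quat(o["orientation"]).as_matrix(); M[:3,3]=o["eef_pos"]
        T=np.linalg.inv(M@c["mount"]); c["R"],c["t"]=T[:3,:3],T[:3,3]
    return c
def ray(c,uv):
    uv=np.atleast_2d(np.array(uv,float)); d=(uv-[c["cx"],c["cy"]])/[c["fx"],c["fy"]]; s=d.copy()
    for _ in range(8): s=d/(1+c["k1"]*(s**2).sum(1,keepdims=True))
    return -c["R"].T@c["t"], np.c_[s,np.ones(len(s))]@c["R"]
def onz(c,uv,z):
    o,d=ray(c,uv); return o+d*((z-o[2])/d[:,2:3])
def proj(c,X):
    p=np.atleast_2d(X)@c["R"].T+c["t"]; s=p[:,:2]/p[:,2:]; s=s*(1+c["k1"]*(s**2).sum(1,keepdims=True))
    return s*[c["fx"],c["fy"]]+[c["cx"],c["cy"]]
def snap(n,f=None):
    c=cam(n); im=capture(n)
    if f: cv2.imwrite(f"pics/{f}.png",im[:,:,::-1])
    return c,im
def blobs(im,lo,hi,amin=30):
    m=cv2.inRange(cv2.cvtColor(im,cv2.COLOR_RGB2HSV),lo,hi); cs,_=cv2.findContours(m,cv2.RETR_EXTERNAL,cv2.CHAIN_APPROX_NONE)
    return [k for k in cs if cv2.contourArea(k)>amin]
def rect(c,k,z):
    "centre, long axis yaw, size of contour on plane z"
    P=onz(c,k[:,0,:],z)[:,:2].astype(np.float32); b=cv2.boxPoints(cv2.minAreaRect(P)); e=[b[1]-b[0],b[2]-b[1]]
    l=max(e,key=np.linalg.norm); a=np.arctan2(l[1],l[0])
    return b.mean(0).round(1),round((a+np.pi/2)%np.pi-np.pi/2,3),sorted(np.round([np.linalg.norm(x) for x in e],1))
def go(p,yaw,pitch=0):
    """rows (turn, shift) to tcp p; tool down with tool x at yaw; pitch: turn about world axis = tool y"""
    o=get_obs(); R0=Ro.from_quat(o["orientation"]); R=Ro.from_euler("z",yaw)*Ro.from_euler("x",np.pi)*Ro.from_euler("y",pitch)
    print("turn",(R0.inv()*R).as_rotvec().round(3),"shift",R0.inv().apply(np.array(p)-o["eef_pos"]).round(1))
def st():
    o=get_obs(); x=Ro.from_quat(o["orientation"]).as_matrix()
    print("t",round(o["time_s"],2),"p",o["eef_pos"].round(1),"yawx",round(np.arctan2(x[1,0],x[0,0]),3),"z",x[:,2].round(3),"gap",round(o["finger_gap"],1),"gf",round(o["gripper_force"],1),"F",o["force"].round(1),"q",o["qpos"].round(2))
E
python3 - <<'E'
from h import *
c=cam("top"); im=cv2.imread("pics/top0.png")[:,:,::-1].copy()
hsv=cv2.cvtColor(im,cv2.COLOR_RGB2HSV)
for p in [(227,167),(214,230),(421,157),(312,175),(280,180),(300,150),(320,155),(440,243),(435,220),(420,215),(350,250)]: print(p,hsv[p[1],p[0]])
for n,lo,hi,z in [("ivory",(15,40,110),(30,130,255),20),("green",(50,80,30),(85,255,255),3),("violet",(115,30,20),(150,255,255),56)]:
    for k in blobs(im,lo,hi): print(n,k[:,0].mean(0).round(0),rect(c,k,z))
for p,z in [((240,264),46),((382,270),46),((486,146),55),((194,129),59),((167,251),28)]: print(p,onz(c,p,z).round(0))
cv2.imwrite("pics/c0.png",np.hstack([cv2.resize(im[125:225,260:365,::-1],(420,400),interpolation=2),cv2.resize(im[195:295,400:485,::-1],(340,400),interpolation=2)]))
E
```

```text
(227, 167) [ 23  49 146]
(214, 230) [ 21  51 149]
(421, 157) [ 23  51 146]
(312, 175) [135  61  67]
(280, 180) [133  62  66]
(300, 150) [132  49  78]
(320, 155) [132  47  81]
(440, 243) [110  33  23]
(435, 220) [ 90   7 107]
(420, 215) [ 68 133  90]
(350, 250) [ 60   4 120]
ivory [164. 246.] (array([402.1, 378.9], dtype=float32), np.float32(-1.324), [np.float32(38.7), np.float32(59.6)])
ivory [214. 230.] (array([447.6, 255.9], dtype=float32), np.float32(0.09), [np.float32(22.7), np.float32(70.8)])
ivory [226. 168.] (array([610. , 230.9], dtype=float32), np.float32(0.288), [np.float32(15.4), np.float32(71.6)])
ivory [421. 157.] (array([ 640.1, -283.2], dtype=float32), np.float32(-0.132), [np.float32(15.4), np.float32(62.6)])
green [441. 243.] (array([ 417.3, -332.2], dtype=float32), np.float32(0.217), [np.float32(109.0), np.float32(208.8)])
green [217.  13.] (array([1056.2,  270.8], dtype=float32), np.float32(0.163), [np.float32(15.8), np.float32(40.2)])
violet [ 56. 227.] (array([450.9, 638.3], dtype=float32), np.float32(-1.569), [np.float32(196.1), np.float32(290.4)])
violet [312. 175.] (array([584.8,   3.8], dtype=float32), np.float32(1.429), [np.float32(174.8), np.float32(200.1)])
(240, 264) [[360. 182.  46.]]
(382, 270) [[ 346. -170.   46.]]
(486, 146) [[ 659. -441.   55.]]
(194, 129) [[703. 306.  59.]]
(167, 251) [[392. 370.  28.]]
```

View pics/c0.png

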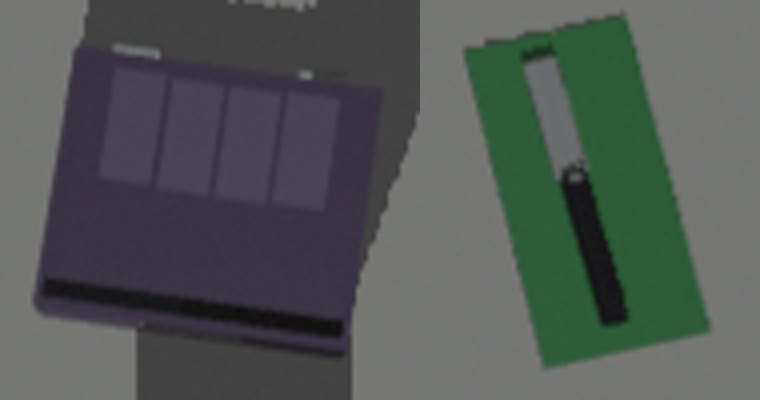

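Three ivory bars: (214,230), (226,168), (421,157); pink, yellow and red are look-alikes; a larger violet tray at left is not the case. Case is at (312,175), with spatula on mat at (441,243), blade pointing away.

```bash
cat > spat.py <<'E'
from h import *
def spat(c,im,zm=3,vd=45,box=None):
    hsv=cv2.cvtColor(im,cv2.COLOR_RGB2HSV)
    g=max(blobs(im,(50,80,30),(85,255,255),500),key=cv2.contourArea)
    m=np.zeros(im.shape[:2],np.uint8); cv2.fillConvexPoly(m,cv2.convexHull(g),1); m=cv2.erode(m,np.ones((5,5)))
    r=[]
    for nm,q,z in [("handle",hsv[...,2]<vd,zm+14),("blade",(hsv[...,1]<40)&(hsv[...,2]>60),zm+8)]:
        cs,_=cv2.findContours((m*q).astype(np.uint8),cv2.RETR_EXTERNAL,cv2.CHAIN_APPROX_NONE)
        k=max(cs,key=cv2.contourArea); r.append(rect(c,k,z)); print(nm,k[:,0].mean(0).round(),r[-1])
    h,b=r; a=np.arctan2(*(b[0]-h[0])[::-1]); print("yaw",a,"origin",h[0]+25*np.array([np.cos(a),np.sin(a)]))
    return a,h[0]+25*np.array([np.cos(a),np.sin(a)])
if __name__=="__main__":
    import sys
    n=sys.argv[1]; c,im=snap(n,sys.argv[2] if len(sys.argv)>2 else None); a,p=spat(c,im)
    if n=="top": 
        go([*(p-[0*np.cos(a),0]),200],a+np.pi if False else a-np.pi)
E
python3 spat.py top; python3 -c "
from h import *
st()"
```

```text
handle [443. 256.] (array([ 380.1, -331.7], dtype=float32), np.float32(0.256), [np.float32(17.9), np.float32(97.8)])
blade [433. 224.] (array([ 463.8, -312.1], dtype=float32), np.float32(0.242), [np.float32(22.0), np.float32(77.0)])
yaw 0.23002504 origin [ 404.44153 -325.99997]
turn [-0.000e+00  1.000e-03  3.141e+00] shift [ 319.5 -115.3   31.1]
t 0.2 p [ 119.6 -511.1  231. ] yawx 0.23 z [-0.     0.001 -1.   ] gap 85.6 gf 0.0 F [ 0.4 -0.3 -0.2] q [-1.56  0.31  1.5  -0.    1.33 -0.22]
```

```bash
python3 -m inch '[[[0,0,-0.8,160,-58,16,-0.3],[0,0,-1.6,320,-115,31,-0.3],[0,0,-1.6,320,-115,31,-0.3],[0,0,-1.6,320,-115,31,-0.3],[0,0,-1.6,320,-115,31,-0.3],[0,0,-1.6,320,-115,31,-0.3],[0,0,-1.6,320,-115,31,-0.3],[0,0,-1.6,320,-115,31,-0.3],[0,0,-1.6,320,-115,31,-0.3],[0,0,-1.6,320,-115,31,-0.3]]]' 120
python3 -m inch '[[[0,0,-1.52,0,0,0,-0.3],[0,0,-1.52,0,0,0,-0.3],[0,0,-1.52,0,0,0,-0.3],[0,0,-1.52,0,0,0,-0.3],[0,0,-1.52,0,0,0,-0.3],[0,0,-1.52,0,0,0,-0.3],[0,0,-1.52,0,0,0,-0.3],[0,0,-1.52,0,0,0,-0.3],[0,0,-1.52,0,0,0,-0.3],[0,0,-1.52,0,0,0,-0.3]]]'
python3 - <<'E'
from h import *
from spat import spat
st(); c,im=snap("wrist","w1"); a,p=spat(c,im); go([*p,8],a+np.pi)
E
```

```text
time_s: 1.45
eef_pos: [404.9, -326.3, 200.2]
orientation: [0.61, 0.792, 0.0, -0.0]
force: [0.2, -0.0, -0.4]
finger_gap: 55.4
gripper_force: 0.0
time_s: 2.7
eef_pos: [404.9, -326.3, 200.3]
orientation: [-0.102, 0.995, 0.0, -0.0]
force: [0.6, 0.1, -1.0]
finger_gap: 55.5
gripper_force: 0.0
t 2.7 p [ 404.9 -326.3  200.3] yawx -2.938 z [-0.  0. -1.] gap 55.5 gf 0.0 F [ 0.6  0.1 -1. ] q [-0.9   0.33  1.56  0.    1.25 -2.68]
handle [314. 151.] (array([ 379.8, -331.9], dtype=float32), np.float32(0.247), [np.float32(16.2), np.float32(99.2)])
blade [317. 221.] (array([ 463.5, -310.6], dtype=float32), np.float32(0.248), [np.float32(21.7), np.float32(78.5)])
yaw 0.24919076 origin [ 404.0278 -325.7345]
turn [ 0.     0.    -0.045] shift [  0.8   0.7 192.3]
```

View pics/w1.png

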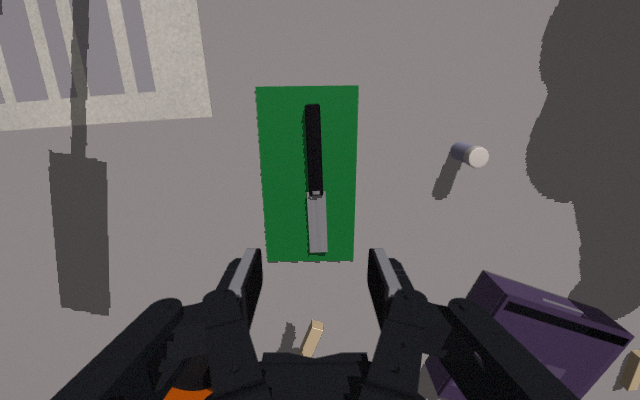

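```bash
python3 -m inch '[[[0,0,-0.045,0.8,0.7,60,-0.3],[0,0,-0.045,0.8,0.7,120,-0.3],[0,0,-0.045,0.8,0.7,170,-0.3],[0,0,-0.045,0.8,0.7,190,-0.3],[0,0,-0.045,0.8,0.7,195,-0.3],[0,0,-0.045,0.8,0.7,195,1],[0,0,-0.045,0.8,0.7,195,1],[0,0,-0.045,0.8,0.7,195,1],[0,0,-0.045,0.8,0.7,195,1],[0,0,-0.045,0.8,0.7,195,1]]]' 120
python3 -m inch '[[[0,0,0,0,0,0,1],[0,0,0,0,0,-20,1],[0,0,0,0,0,-80,1],[0,0,0,0,0,-140,1],[0,0,0,0,0,-150,1],[0,0,0,0,0,-150,1]]]'
python3 - <<'E'
from h import *
st(); c,im=snap("side","s2")
# go to survey pose near the case: 
a=-0.142; go([585-200,4+30,200],a+np.pi)
E
```

```text
time_s: 4.0
eef_pos: [404.5, -326.4, 6.8]
orientation: [-0.126, 0.992, -0.001, 0.001]
force: [-0.5, 1.5, 7.3]
finger_gap: 12.3
gripper_force: 118.2
time_s: 4.75
eef_pos: [404.0, -325.8, 155.5]
orientation: [-0.126, 0.992, -0.0, 0.0]
force: [0.7, 0.8, -0.7]
finger_gap: 12.3
gripper_force: 118.0
t 4.75 p [ 404.  -325.8  155.5] yawx -2.889 z [ 0.001 -0.001 -1.   ] gap 12.3 gf 118.0 F [ 0.7  0.8 -0.7] q [-0.9   0.37  1.62  0.    1.15 -2.73]
turn [ 0.001 -0.001  0.395] shift [-71.9 352.7 -45.2]
```

View pics/s2.png

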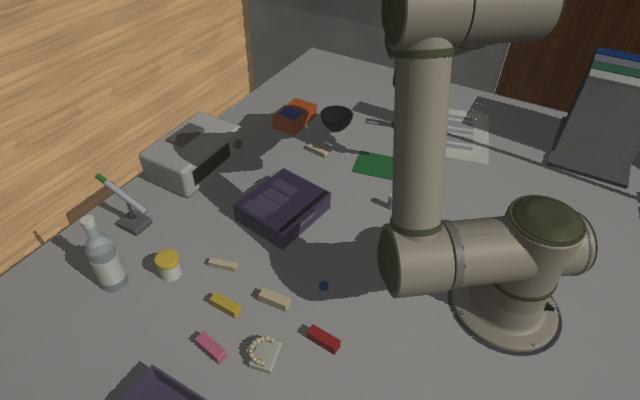

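```bash
python3 - <<'E'
from h import *
a=-0.142; go([362,36,120],a+np.pi)
E
```

```text
turn [ 0.001 -0.001  0.395] shift [-50.1 360.3  34.8]
```

```bash
python3 -m inch '[[[0,0,0.05,-6,45,4,1],[0,0,0.1,-12,90,8,1],[0,0,0.15,-18,135,13,1],[0,0,0.2,-25,180,17,1],[0,0,0.25,-31,225,21,1],[0,0,0.3,-37,270,25,1],[0,0,0.35,-43,315,30,1],[0,0,0.395,-50,360,35,1],[0,0,0.395,-50,360,35,1],[0,0,0.395,-50,360,35,1]]]'
python3 - <<'E'
from h import *
st(); c,im=snap("wrist","w3"); im2,cc=None,None
c2,t=snap("top","t3")
E
```

```text
time_s: 6.05
eef_pos: [362.0, 35.0, 119.6]
orientation: [0.071, 0.998, 0.0, -0.001]
force: [0.6, -0.6, -0.3]
finger_gap: 11.8
gripper_force: 120.8
t 6.05 p [362.   35.  119.6] yawx 3.0 z [-0.002  0.    -1.   ] gap 11.8 gf 120.8 F [ 0.6 -0.6 -0.3] q [-0.23  0.1   2.09 -0.    0.95 -1.66]
```

View pics/w3.png

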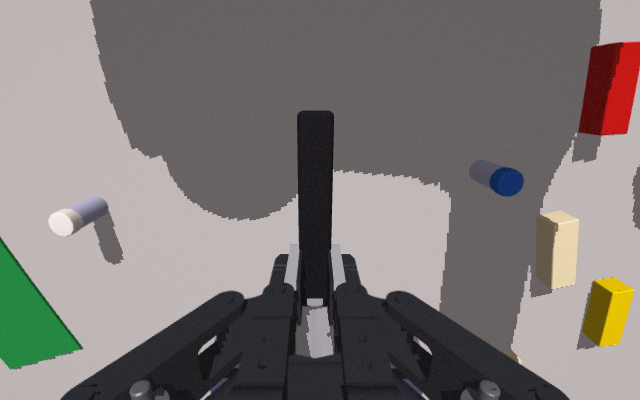

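The wrist view shows the handle straight in the grip (column 315), the case hidden behind the gripper; I check the blade tip from the fixed cameras.

```bash
cat > two.py <<'E'
import sys
from h import *
def two(X,f,w=50):
    out=[]
    for n in("side","top"):
        c,im=snap(n); u=proj(c,X)[0].round().astype(int); x0,y0=max(u[0]-w,0),max(u[1]-w,0)
        out.append(cv2.resize(im[y0:y0+2*w,x0:x0+2*w,::-1],(400,400),interpolation=cv2.INTER_CUBIC)); print(n,"crop origin",x0,y0,"scale",200/w,"expected in crop",(proj(c,X)[0]-[x0,y0])*200/w)
    cv2.imwrite(f"pics/{f}.png",np.hstack(out))
if __name__=="__main__": two([float(v) for v in sys.argv[1:4]],sys.argv[4],int(sys.argv[5]))
E
python3 two.py 461 21 123 two1 50
```

```text
side crop origin 271 150 scale 4.0 expected in crop [198.16923871 199.08755603]
top crop origin 254 171 scale 4.0 expected in crop [200.64322985 198.53154304]
```

View pics/two1.png

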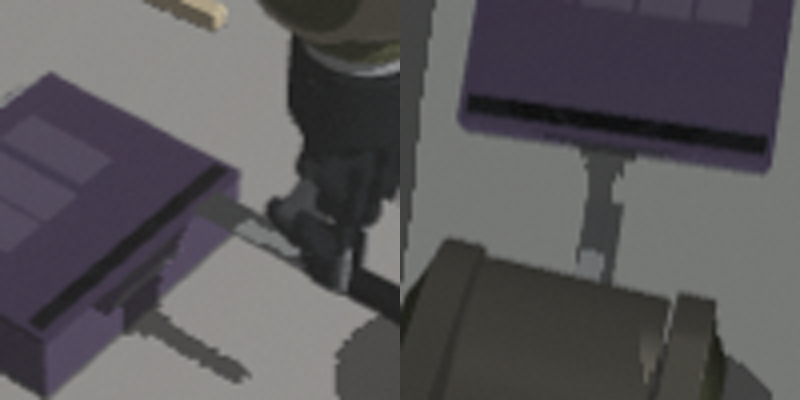

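```bash
python3 -m inch '[[[0,0,0,0,0,40,1],[0,0,0,0,0,70,1],[0,0,0,0,0,79,1],[0,0,0,-10,0,79,1],[0,0,0,-20,0,79,1],[0,0,0,-20,0,79,1]]]'
python3 -c "
from h import *
st()"
python3 two.py 490 17 44 two2 30
```

```text
time_s: 7.0
eef_pos: [383.4, 32.1, 42.0]
orientation: [0.071, 0.997, -0.0, 0.001]
force: [-0.8, -0.6, -0.4]
finger_gap: 12.2
gripper_force: 120.9
t 7.0 p [383.4  32.1  42. ] yawx 3.0 z [ 0.002 -0.    -1.   ] gap 12.2 gf 120.9 F [-0.8 -0.6 -0.4] q [-0.22  0.3   2.11  0.    0.73 -1.65]
side crop origin 281 188 scale 6.666666666666667 expected in crop [198.16594031 197.56024608]
top crop origin 277 182 scale 6.666666666666667 expected in crop [197.22325036 200.68174572]
```

View pics/two2.png

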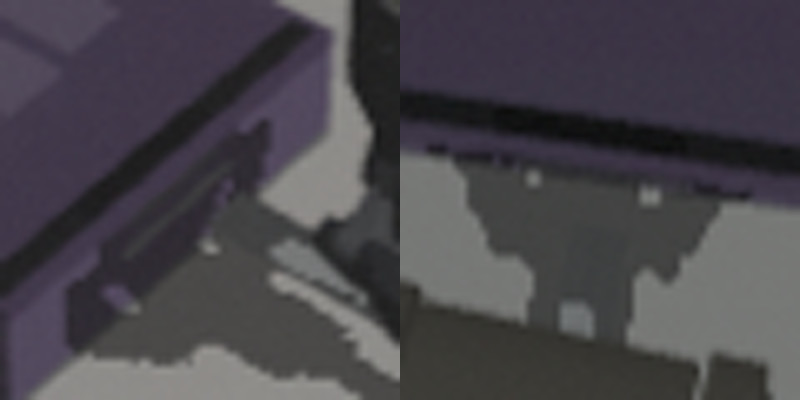

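```bash
python3 - <<'E'
from h import *
c=cam("side"); a=-0.142; R=np.array([[np.cos(a),-np.sin(a)],[np.sin(a),np.cos(a)]]); C=np.array([585,4])
o=np.array([281,188]); s=20/3
for x,y,z in [(-85,30,38),(-85,-30,38),(-85,30,50),(-85,-30,50),(-85,-100,0),(-85,-100,50),(-85,-100,56)]:
    print((x,y,z),((proj(c,[*(C+R@[x,y]),z])[0]-o)*s).round())
T=np.array([383.4,32.1])
for z in (41,45,49): print("tip",z,[((proj(c,[*(T+R@[100,y]),z])[0]-o)*s).round() for y in(11,-11)],"root",((proj(c,[*(T+R@[45,-11]),z])[0]-o)*s).round())
E
```

```text
(-85, 30, 38) [126. 240.]
(-85, -30, 38) [223. 155.]
(-85, 30, 50) [126. 218.]
(-85, -30, 50) [223. 133.]
(-85, -100, 0) [325. 130.]
(-85, -100, 50) [330.  40.]
(-85, -100, 56) [330.  29.]
tip 41 [array([196., 228.]), array([232., 196.])] root [346. 260.]
tip 45 [array([196., 220.]), array([232., 189.])] root [347. 253.]
tip 49 [array([196., 213.]), array([232., 181.])] root [347. 246.]
```

```bash
python3 -m inch '[[[0,0,0,-8,0,0.5,1],[0,0,0,-16,0,0.5,1],[0,0,0,-24,0,0.5,1],[0,0,0,-32,0,0.5,1],[0,0,0,-40,0,0.5,1],[0,0,0,-48,0,0.5,1],[0,0,0,-48,0,0.5,1]]]'
python3 -m inch '[[[0,0,0,0,0,-4,1],[0,0,0,0,0,-8,1],[0,0,0,0,0,-12,1],[0,0,0,0,0,-16,1],[0,0,0,0,0,-16,1]]]'
python3 -c "
from h import *
st()"
python3 two.py 520 13 56 two3 50
```

```text
time_s: 7.98
eef_pos: [430.0, 25.5, 40.8]
orientation: [0.071, 0.997, -0.0, 0.0]
force: [-0.5, 0.0, -1.5]
finger_gap: 12.5
gripper_force: 120.9
time_s: 8.6
eef_pos: [429.6, 25.6, 57.0]
orientation: [0.071, 0.997, -0.0, 0.0]
force: [0.3, 0.9, -2.4]
finger_gap: 12.5
gripper_force: 120.7
t 8.6 p [429.6  25.6  57. ] yawx 3.0 z [ 0. -0. -1.] gap 12.5 gf 120.7 F [ 0.3  0.9 -2.4] q [-0.21  0.35  1.97  0.    0.82 -1.64]
side crop origin 251 159 scale 4.0 expected in crop [201.98794133 200.78264778]
top crop origin 258 150 scale 4.0 expected in crop [200.50759852 198.83958633]
```

View pics/two3.png

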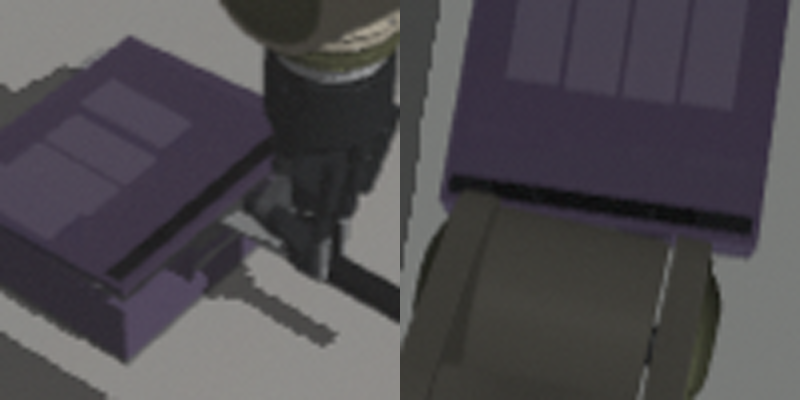

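The side crop shows the cover lifted off the rim by the blade; following the arc now.

```bash
python3 -m inch '[[[0,0,0,-3,0,-15,1],[0,0,0,-6,0,-30,1],[0,0,0,-11,0,-44,1],[0,0,0,-17,0,-57,1],[0,0,0,-24,0,-69,1],[0,0,0,-33,0,-80,1],[0,0,0,-42,0,-90,1],[0,0,0,-53,0,-100,1],[0,0,0,-64,0,-108,1],[0,0,0,-64,0,-108,1]]]'
python3 -m inch '[[[0,0,0,-8,0,-4,1],[0,0,0,-16,0,-8,1],[0,0,0,-24,0,-11,1],[0,0,0,-32,0,-15,1],[0,0,0,-40,0,-17,1],[0,0,0,-46,0,-19,1],[0,0,0,-50,0,-20,1],[0,0,0,-50,0,-20,1]]]'
python3 -c "
from h import *
st()
c=cam('wrist'); 
"
python3 two.py 560 13 150 two4 80
```

```text
time_s: 9.95
eef_pos: [494.1, 16.3, 165.4]
orientation: [0.071, 0.997, -0.0, 0.001]
force: [0.5, -0.2, -0.1]
finger_gap: 12.1
gripper_force: 120.9
time_s: 10.95
eef_pos: [542.8, 9.4, 184.8]
orientation: [0.071, 0.997, -0.0, 0.0]
force: [-0.6, -0.0, -0.8]
finger_gap: 12.0
gripper_force: 120.9
t 10.95 p [542.8   9.4 184.8] yawx 3.0 z [ 0.001 -0.    -1.   ] gap 12.0 gf 120.9 F [-0.6 -0.  -0.8] q [-0.2   0.39  1.51  0.    1.24 -1.63]
side crop origin 207 96 scale 2.5 expected in crop [201.1850898  199.98606231]
top crop origin 228 97 scale 2.5 expected in crop [198.84215648 199.33885436]
```

View pics/two4.png

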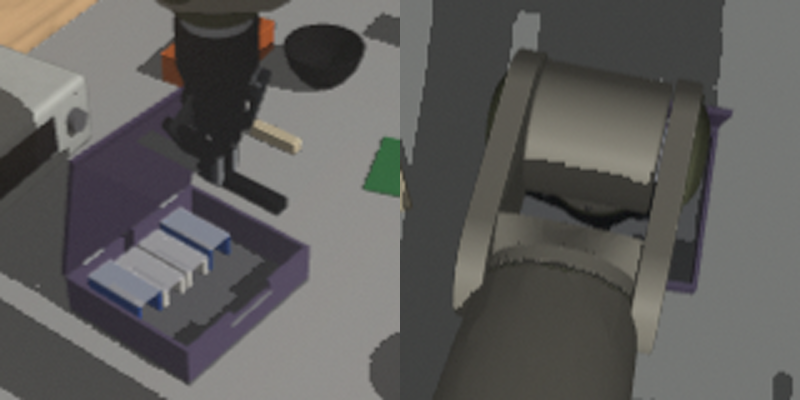

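```bash
python3 -m inch '[[[0,0,0,25,0,0,1],[0,0,0,60,0,0,1],[0,0,0,110,0,0,1],[0,0,0,150,0,0,1],[0,0,0,150,0,0,1]]]'
python3 - <<'E'
from h import *
st(); go([404.5,-326.4,60],-2.889)
c,im=snap("top","t5")
b=[k for k in blobs(im,(15,35,110),(30,130,255))]
for k in b: print(k[:,0].mean(0).round(),rect(c,k,20))
E
```

```text
time_s: 11.68
eef_pos: [392.3, 31.2, 185.2]
orientation: [0.071, 0.997, -0.0, 0.0]
force: [0.1, 0.8, -0.8]
finger_gap: 12.2
gripper_force: 120.9
t 11.68 p [392.3  31.2 185.2] yawx 3.0 z [ 0.001 -0.    -1.   ] gap 12.2 gf 120.9 F [ 0.1  0.8 -0.8] q [-0.22  0.07  1.93  0.    1.15 -1.65]
turn [-0.     0.001 -0.394] shift [ -62.4 -352.3  125.2]
[164. 247.] (array([402.1, 378.9], dtype=float32), np.float32(-1.324), [np.float32(38.7), np.float32(59.6)])
[214. 229.] (array([447.7, 256. ], dtype=float32), np.float32(0.093), [np.float32(22.9), np.float32(70.6)])
[224. 165.] (array([615.3, 232.8], dtype=float32), np.float32(0.27), [np.float32(15.2), np.float32(60.3)])
[421. 155.] (array([ 644.5, -284. ], dtype=float32), np.float32(-0.13), [np.float32(15.9), np.float32(72.1)])
```

```bash
python3 -m inch '[[[0,0,-0.05,-8,-45,10,1],[0,0,-0.1,-16,-90,20,1],[0,0,-0.15,-24,-135,30,1],[0,0,-0.2,-32,-180,40,1],[0,0,-0.25,-40,-225,60,1],[0,0,-0.3,-48,-270,80,1],[0,0,-0.35,-56,-315,100,1],[0,0,-0.394,-62,-352,125,1],[0,0,-0.394,-62,-352,125,1],[0,0,-0.394,-62,-352,125,1]]]'
python3 - <<'E'
from h import *
from spat import spat
st(); go([404.5,-326.4,7],-2.889)
E
```

```text
time_s: 12.98
eef_pos: [405.9, -326.4, 59.8]
orientation: [-0.126, 0.992, 0.0, 0.0]
force: [-0.3, 0.1, -1.1]
finger_gap: 11.9
gripper_force: 120.9
t 12.97 p [ 405.9 -326.4   59.8] yawx -2.89 z [ 0.  0. -1.] gap 11.9 gf 120.9 F [-0.3  0.1 -1.1] q [-0.9   0.51  1.71  0.    0.93 -2.73]
turn [ 0.     0.    -0.001] shift [ 1.4  0.4 52.8]
```

```bash
python3 -m inch '[[[0,0,0,1,0,25,1],[0,0,0,1,0,42,1],[0,0,0,1,0,49,1],[0,0,0,1,0,53,1],[0,0,0,1,0,53,1],[0,0,0,1,0,53,0.1],[0,0,0,1,0,53,-0.1],[0,0,0,1,0,53,-0.1],[0,0,0,1,0,30,-0.1],[0,0,0,1,0,-20,-0.1]]]'
python3 -m inch '[[[0,0,0,0,0,-50,-0.1],[0,0,0,0,0,-110,-0.1],[0,0,0,0,0,-120,-0.1],[0,0,0,0,0,-120,-0.1]]]' 40
python3 - <<'E'
from h import *
from spat import spat
st(); c,im=snap("wrist"); spat(c,im)
c,im=snap("top")
for k in blobs(im,(15,35,110),(30,130,255)): print(k[:,0].mean(0).round(),rect(c,k,20))
go([644,-284,150],-0.13+np.pi)
E
```

```text
time_s: 14.22
eef_pos: [403.9, -326.0, 79.3]
orientation: [-0.126, 0.992, 0.002, -0.001]
force: [-0.1, -0.2, 0.3]
finger_gap: 47.0
gripper_force: 0.0
time_s: 14.72
eef_pos: [404.6, -326.7, 199.7]
orientation: [-0.126, 0.992, -0.0, 0.0]
force: [-0.4, 1.4, -0.9]
finger_gap: 47.0
gripper_force: 0.0
t 14.72 p [ 404.6 -326.7  199.7] yawx -2.889 z [ 0. -0. -1.] gap 47.0 gf 0.0 F [-0.4  1.4 -0.9] q [-0.9   0.33  1.56  0.    1.25 -2.73]
handle [314. 152.] (array([ 380.1, -332.8], dtype=float32), np.float32(0.244), [np.float32(15.9), np.float32(98.0)])
blade [314. 221.] (array([ 463.5, -311.7], dtype=float32), np.float32(0.261), [np.float32(21.4), np.float32(77.7)])
yaw 0.24779768 origin [ 404.33636 -326.66824]
[164. 247.] (array([401.9, 379.6], dtype=float32), np.float32(-1.324), [np.float32(38.7), np.float32(61.1)])
[214. 230.] (array([447.3, 256. ], dtype=float32), np.float32(0.093), [np.float32(22.9), np.float32(71.3)])
[226. 168.] (array([609.7, 231.1], dtype=float32), np.float32(0.3), [np.float32(16.5), np.float32(72.0)])
[421. 156.] (array([ 644.4, -283.8], dtype=float32), np.float32(-0.13), [np.float32(15.9), np.float32(71.8)])
turn [ 0.002 -0.002  0.382] shift [-242.8  -19.    47.9]
```

```bash
python3 -m inch '[[[0,0,0.19,-60,-5,15,-0.1],[0,0,0.38,-120,-10,30,-0.1],[0,0,0.38,-180,-14,45,-0.1],[0,0,0.38,-220,-19,45,-0.1],[0,0,0.38,-220,-19,45,-0.1],[0,0,0.38,-220,-19,45,-0.1]]]'
cat > bar.py <<'E'
from h import *
def bar(z=17,off=22,ztcp=5,f=None,near=None):
    st(); c,im=snap("wrist",f); bs=blobs(im,(12,35,90),(32,150,255),300)
    rs=[(rect(c,k,z),k) for k in bs]
    for r,k in rs: print(k[:,0].mean(0).round(),r)
    r=min(rs,key=lambda q:np.linalg.norm(q[0][0]-get_obs()["eef_pos"][:2]))[0] 
    a=r[1]; d=np.array([np.cos(a),np.sin(a)]); go([*(r[0]-off*d),ztcp],a+np.pi)
if __name__=="__main__":
    import sys; bar(float(sys.argv[1]),f=sys.argv[2])
E
python3 bar.py 17 w6
```

```text
time_s: 15.58
eef_pos: [621.5, -290.3, 153.4]
orientation: [0.064, 0.998, 0.001, -0.001]
force: [-1.1, 0.1, 0.3]
finger_gap: 47.2
gripper_force: 0.0
t 15.57 p [ 621.5 -290.3  153.4] yawx 3.014 z [-0.002  0.001 -1.   ] gap 47.2 gf 0.0 F [-1.1  0.1  0.3] q [-0.61  0.74  1.03 -0.    1.37 -2.05]
[323. 207.] (array([ 644.8, -283.1], dtype=float32), np.float32(-0.128), [np.float32(16.7), np.float32(73.6)])
turn [ 0.001 -0.002 -0.001] shift [ -0.5  10.3 149.1]
```

View pics/w6.png

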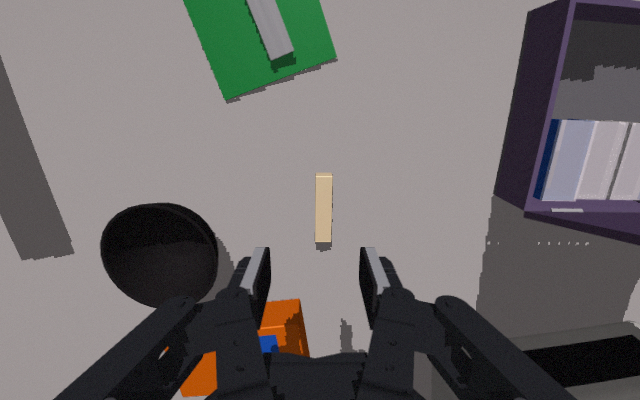

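```bash
python3 -m inch '[[[0,0,0,0,10,55,-0.1],[0,0,0,0,10,110,-0.1],[0,0,0,0,10,138,-0.1],[0,0,0,0,10,146,-0.1],[0,0,0,0,10,146,-0.1],[0,0,0,0,10,146,1],[0,0,0,0,10,146,1],[0,0,0,0,10,146,1],[0,0,0,0,10,146,1],[0,0,0,0,10,146,1]]]' 60
python3 -m inch '[[[0,0,0,0,0,0,1],[0,0,0,0,0,-40,1],[0,0,0,0,0,-90,1],[0,0,0,0,0,-130,1],[0,0,0,0,0,-130,1],[0,0,0,0,0,-130,1]]]'
python3 - <<'E'
from h import *
st(); go([489.5,16.5,135],-0.142+np.pi)
E
```

```text
time_s: 16.88
eef_pos: [624.3, -280.9, 10.6]
orientation: [0.064, 0.998, -0.001, 0.001]
force: [-1.5, 0.3, 5.7]
finger_gap: 14.8
gripper_force: 59.5
time_s: 17.62
eef_pos: [623.3, -280.1, 138.1]
orientation: [0.064, 0.998, 0.0, -0.001]
force: [-0.3, 0.3, -1.0]
finger_gap: 15.1
gripper_force: 58.7
t 17.62 p [ 623.3 -280.1  138.1] yawx 3.014 z [-0.001  0.001 -1.   ] gap 15.1 gf 58.7 F [-0.3  0.3 -1. ] q [-0.59  0.74  1.07 -0.    1.33 -2.04]
turn [ 0.001 -0.001  0.014] shift [170.5 277.2   3.4]
```

```bash
python3 -m inch '[[[0,0,0,0,0,-60,1],[0,0,0,0,0,-120,1],[0,0,0.014,0,60,-152,1],[0,0,0.014,10,120,-152,1],[0,0,0.014,40,180,-152,1],[0,0,0.014,65,240,-152,1],[0,0,0.014,65,277,-152,1],[0,0,0.014,65,277,-152,1],[0,0,0.014,65,277,-152,1]]]'
python3 - <<'E'
from h import *
st(); snap("wrist","w7")
E
```

```text
time_s: 18.75
eef_pos: [594.4, 2.0, 289.7]
orientation: [0.071, 0.997, -0.0, -0.001]
force: [0.6, 0.1, -1.1]
finger_gap: 14.8
gripper_force: 58.8
t 18.75 p [594.4   2.  289.7] yawx 3.0 z [-0.002  0.    -1.   ] gap 14.8 gf 58.8 F [ 0.6  0.1 -1.1] q [-0.19  0.44  1.16 -0.    1.54 -1.62]
```

View pics/w7.png

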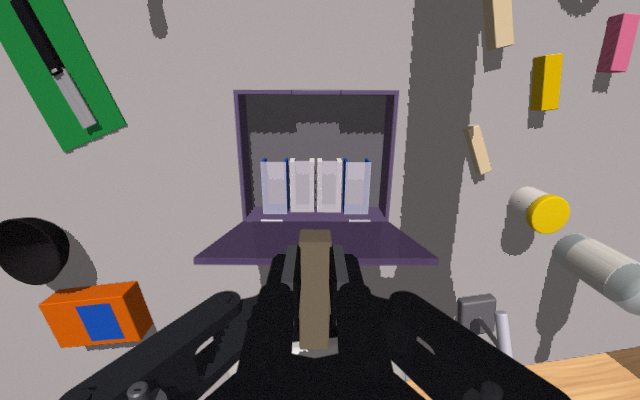

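The view shows the open case, sleeves left to right (= world right to left) blue, white, white, blue at columns 262–370, rows 160–213; bar in grip is straight.

```bash
python3 - <<'E'
from h import *
c=cam("wrist"); im=cv2.imread("pics/w7.png")[:,:,::-1].copy(); hsv=cv2.cvtColor(im,cv2.COLOR_RGB2HSV); v=hsv[...,2]
for r in (152,154,156,158,160,162,170,190,205): print(r,list(v[r,256:376:1]) if r in(170,) else "", )
print("col302",[tuple(im[r,302]) for r in range(150,172,2)]); print("col330",[int(v[r,330]) for r in range(150,172)]); print("col275",[int(v[r,275]) for r in range(150,172)])
print("frontrim col 280",[int(v[r,280]) for r in range(85,102)],"col 360",[int(v[r,360]) for r in range(85,102)])
print("left rim row 120",[int(v[120,q]) for q in range(230,255)],"right",[int(v[120,q]) for q in range(382,402)])
E
```

```text
152 
154 
156 
158 
160 
162 
170 [np.uint8(107), np.uint8(108), np.uint8(109), np.uint8(107), np.uint8(124), np.uint8(180), np.uint8(186), np.uint8(184), np.uint8(179), np.uint8(180), np.uint8(183), np.uint8(177), np.uint8(189), np.uint8(190), np.uint8(190), np.uint8(190), np.uint8(190), np.uint8(189), np.uint8(192), np.uint8(188), np.uint8(189), np.uint8(190), np.uint8(192), np.uint8(189), np.uint8(191), np.uint8(190), np.uint8(191), np.uint8(190), np.uint8(189), np.uint8(184), np.uint8(89), np.uint8(71), np.uint8(65), np.uint8(130), np.uint8(215), np.uint8(194), np.uint8(193), np.uint8(193), np.uint8(188), np.uint8(180), np.uint8(188), np.uint8(192), np.uint8(191), np.uint8(192), np.uint8(188), np.uint8(189), np.uint8(188), np.uint8(193), np.uint8(190), np.uint8(189), np.uint8(188), np.uint8(190), np.uint8(191), np.uint8(190), np.uint8(190), np.uint8(191), np.uint8(192), np.uint8(193), np.uint8(114), np.uint8(70), np.uint8(104), np.uint8(189), np.uint8(191), np.uint8(194), np.uint8(193), np.uint8(190), np.uint8(192), np.uint8(188), np.uint8(192), np.uint8(189), np.uint8(190), np.u
[... 1203 characters left out ...]
.uint8(191)), (np.uint8(187), np.uint8(177), np.uint8(188))]
col330 [109, 108, 109, 108, 109, 108, 108, 109, 108, 109, 127, 181, 191, 190, 191, 189, 189, 190, 188, 191, 191, 190]
col275 [108, 107, 107, 105, 107, 106, 108, 108, 108, 108, 107, 123, 182, 192, 190, 190, 191, 191, 190, 190, 188, 189]
frontrim col 280 [173, 173, 177, 174, 165, 121, 120, 121, 113, 77, 62, 61, 61, 62, 59, 62, 61] col 360 [174, 174, 172, 173, 168, 131, 119, 119, 120, 94, 60, 62, 59, 58, 60, 59, 59]
left rim row 120 [175, 172, 175, 173, 168, 138, 117, 115, 112, 85, 48, 47, 50, 46, 48, 48, 50, 56, 57, 56, 57, 59, 60, 62, 60] right [61, 60, 55, 49, 43, 53, 52, 51, 47, 47, 77, 106, 118, 119, 130, 158, 175, 172, 171, 171]
```

```bash
python3 - <<'E'
from h import *
c=cam("wrist"); a=-0.142; R=np.array([[np.cos(a),-np.sin(a)],[np.sin(a),np.cos(a)]]); C=np.array([585,4])
f=lambda uv,z:((onz(c,uv,z)[:,:2]-C)@R).round(1)
print("gap mid",f([(315.4,170),(315.4,200)],29)); print("white edges",f([(289.5,170),(314.3,170),(316.5,170),(342.3,170)],29))
print("blue edges",f([(260.5,170),(286,170),(345.5,170),(370.8,170)],36))
print("mouth",f([(330,160.6),(302,161)],29),f([(275,161.3)],36))
print("rim left/right",f([(235,120),(397,120)],50)); print("front",f([(280,89.8),(360,90)],50))
E
```

```text
gap mid [[21.6  1.4]
 [64.9  1.3]]
white edges [[ 21.5 -34.1]
 [ 21.6  -0.2]
 [ 21.6   2.9]
 [ 21.6  38.2]]
blue edges [[ 19.8 -72.7]
 [ 19.9 -38.3]
 [ 20.   41.9]
 [ 20.   76.1]]
mouth [[  8.5  21.2]
 [  9.  -16.8]] [[  8.  -52.6]]
rim left/right [[-46.8 -98.3]
 [-46.6 102.5]]
front [[-81.9 -41.2]
 [-81.6  55. ]]
```

```bash
python3 - <<'E'
from h import *
c=camera_info("wrist"); M=np.linalg.inv(c["mount"]); c["R"],c["t"]=M[:3,:3],M[:3,3]
im=cv2.imread("pics/w7.png")[:,:,::-1].copy()
for r in (240,260,300,330): print(r,[int(x) for x in im[r,294:338,0]])
for p in [(22-4-13,0,-7),(-40,0,-7),(-57,0,-7)]: print(p,proj(c,p).round(1),proj(c,(p[0],8.5,p[2])).round(1))
C=np.array([588,5.5]);a=-.142;R=np.array([[np.cos(a),-np.sin(a)],[np.sin(a),np.cos(a)]])
for y in(-57,-19,19,57): print(y,"pre",(C+R@[-57,y]).round(1),"in",(C+R@[-10,y]).round(1))
go([*(C+R@[-57,-19]),110],a+np.pi)
E
```

```text
240 [71, 70, 68, 70, 72, 93, 96, 98, 96, 101, 101, 100, 100, 102, 99, 100, 103, 102, 99, 100, 98, 99, 99, 99, 99, 97, 99, 98, 100, 100, 99, 98, 100, 97, 97, 99, 96, 84, 69, 68, 69, 66, 68, 68]
260 [70, 44, 18, 19, 19, 14, 65, 115, 116, 115, 116, 113, 117, 116, 115, 118, 116, 115, 114, 120, 119, 117, 116, 118, 117, 116, 117, 117, 116, 119, 116, 118, 115, 121, 119, 70, 15, 20, 17, 17, 46, 66, 70, 66]
300 [26, 24, 23, 7, 19, 35, 111, 116, 117, 117, 115, 118, 114, 114, 114, 115, 116, 116, 115, 117, 115, 113, 117, 114, 114, 116, 118, 119, 116, 114, 117, 116, 114, 117, 114, 107, 35, 14, 20, 24, 18, 13, 14, 15]
330 [21, 20, 22, 7, 18, 71, 106, 116, 113, 117, 114, 117, 119, 114, 115, 117, 115, 116, 116, 117, 115, 116, 115, 113, 113, 117, 115, 114, 117, 114, 113, 117, 115, 114, 105, 35, 12, 7, 5, 4, 6, 7, 13, 17]
(5, 0, -7) [[312.4 254.7]] [[329.1 254.7]]
(-40, 0, -7) [[312.6 326. ]] [[327.8 325.9]]
(-57, 0, -7) [[312.7 349.4]] [[327.4 349.4]]
-57 pre [523.5 -42.9] in [570.  -49.5]
-19 pre [528.9  -5.2] in [575.4 -11.9]
19 pre [534.3  32.4] in [580.8  25.7]
57 pre [539.6  70. ] in [586.2  63.3]
turn [-0.    -0.002 -0.001] shift [ 63.7 -16.1 180. ]
```

```bash
python3 - <<'E'
from h import *
for _ in range(2):
    c=camera_info("wrist"); print(c["mount"].round(4).tolist(),c["cx"])
M=np.linalg.inv(c["mount"]); print(M.round(4)); print((M@[5,0,-7,1]).round(3))
E
```

```text
[[-0.0005, -0.9484, -0.3172, 80.0994], [1.0, -0.0007, 0.0005, 1.032], [-0.0007, -0.3172, 0.9484, -143.1696], [0.0, 0.0, 0.0, 1.0]] 314.54008433371297
[[-0.0005, -0.9484, -0.3172, 80.0994], [1.0, -0.0007, 0.0005, 1.032], [-0.0007, -0.3172, 0.9484, -143.1696], [0.0, 0.0, 0.0, 1.0]] 314.54008433371297
[[-5.000000e-04  1.000000e+00 -7.000000e-04 -1.099100e+00]
 [-9.484000e-01 -7.000000e-04 -3.172000e-01  3.055580e+01]
 [-3.172000e-01  5.000000e-04  9.484000e-01  1.611821e+02]
 [ 0.000000e+00  0.000000e+00  0.000000e+00  1.000000e+00]]
[ -1.096  28.034 152.958   1.   ]
```

```bash
for i in 1 2 3; do python3 -c "
from rig import *
c=camera_info('wrist');print(c['mount'][:3,3].round(2),c['mount'][1].round(4)); print(camera_info('top')['t'].round(2))"; done
```

```text
[  80.1     1.03 -143.17] [ 1.000e+00 -7.000e-04  5.000e-04  1.032e+00]
[  -3.84  521.78 1028.28]
[  80.1     1.03 -143.17] [ 1.000e+00 -7.000e-04  5.000e-04  1.032e+00]
[  -3.84  521.78 1028.28]
[  80.1     1.03 -143.17] [ 1.000e+00 -7.000e-04  5.000e-04  1.032e+00]
[  -3.84  521.78 1028.28]
```

```bash
python3 - <<'E'
from h import *
C=np.array([586.3,4.5]);a=-.142;R=np.array([[np.cos(a),-np.sin(a)],[np.sin(a),np.cos(a)]])
go([*(C+R@[-58,-19]),17],a+np.pi)
E
```

```text
turn [-0.    -0.002 -0.001] shift [ 66.1 -17.3 273. ]
```

```bash
python3 -m inch '[[[0,0,0,40,-10,0,1],[0,0,0,66,-17.3,30,1],[0,0,0,66,-17.3,90,1],[0,0,0,66,-17.3,150,1],[0,0,0,66,-17.3,205,1],[0,0,0,66,-17.3,240,1],[0,0,0,66,-17.3,260,1],[0,0,0,66,-17.3,270,1],[0,0,0,66,-17.3,273,1],[0,0,0,66,-17.3,273,1]]]'
python3 - <<'E'
from h import *
st(); snap("wrist","w8")
C=np.array([586.3,4.5]);a=-.142;R=np.array([[np.cos(a),-np.sin(a)],[np.sin(a),np.cos(a)]])
print(R.T@(get_obs()["eef_pos"][:2]-C)); go([*(C+R@[-58,-19]),17],a+np.pi)
E
```

```text
time_s: 20.05
eef_pos: [527.1, -5.5, 18.3]
orientation: [0.071, 0.997, -0.0, 0.0]
force: [0.3, 0.4, -0.1]
finger_gap: 15.1
gripper_force: 58.8
t 20.05 p [527.1  -5.5  18.3] yawx 2.999 z [ 0.001 -0.    -1.   ] gap 15.1 gf 58.8 F [ 0.3  0.4 -0.1] q [-0.23  0.59  1.71 -0.    0.84 -1.66]
[-57.16789398 -18.15573384]
turn [-0.     0.001 -0.   ] shift [ 0.8 -0.8  1.5]
```

```bash
python3 -m inch '[[[0,0,0,-3,-0.4,1,1],[0,0,0,-6,-0.4,1,1],[0,0,0,-9,-0.4,1,1],[0,0,0,-12,-0.4,1,1],[0,0,0,-16,-0.4,1,1],[0,0,0,-16,-0.4,1,1]]]'
python3 -c "
from h import *
st(); snap('wrist','w9')"
```

```text
time_s: 20.85
eef_pos: [542.8, -7.8, 16.8]
orientation: [0.071, 0.997, -0.0, 0.0]
force: [0.2, -0.7, -0.1]
finger_gap: 14.8
gripper_force: 58.8
t 20.85 p [542.8  -7.8  16.8] yawx 3.0 z [ 0. -0. -1.] gap 14.8 gf 58.8 F [ 0.2 -0.7 -0.1] q [-0.23  0.61  1.66  0.    0.86 -1.66]
```

View pics/w9.png

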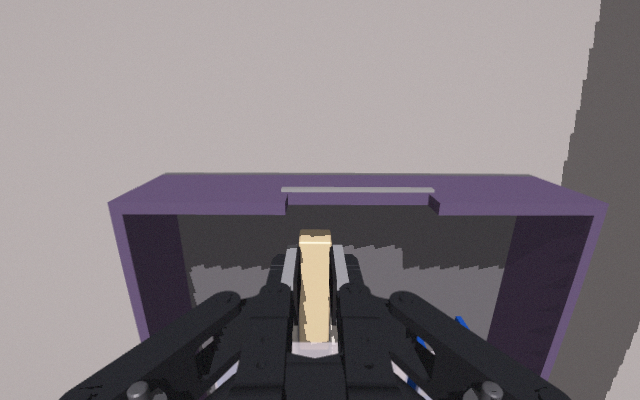

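```bash
cat > rim.py <<'E'
from h import *
def rim(im,rows=range(212,222,2)):
    "tool y of centre of case from the outer rim edges and notch"
    v=im[...,0].astype(float); g=im.astype(float); viol=(g[...,2]-g[...,1])
    for r in rows:
        w=np.where(cv2.GaussianBlur(viol.astype(np.float32),(3,3),0)[r]>15)[0]
        print(r,w.min(),w.max(),"centre",(w.min()+w.max())/2,"lat mm",round(((w.min()+w.max()+1)/2-315.2)*200/(w.max()-w.min()+1),2))
if __name__=="__main__":
    import sys; rim(cv2.imread(f"pics/{sys.argv[1]}.png")[:,:,::-1])
E
python3 rim.py w8; python3 rim.py w9; python3 - <<'E'
import cv2,numpy as np
im=cv2.imread("pics/w9.png")[:,:,::-1]
print([int(x) for x in im[198,280:296,2]],[int(x) for x in im[198,424:440,2]])
print([tuple(int(y) for y in im[212,x]) for x in range(112,128,2)],[tuple(int(y) for y in im[212,x]) for x in range(580,598,2)])
E
```

```text
212 153 543 centre 348.0 lat mm 17.03
214 150 548 centre 349.0 lat mm 17.19
216 147 552 centre 349.5 lat mm 17.14
218 144 556 centre 350.0 lat mm 17.09
220 142 560 centre 351.0 lat mm 17.33
212 110 606 centre 358.0 lat mm 17.42
214 110 605 centre 357.5 lat mm 17.26
216 111 604 centre 357.5 lat mm 17.33
218 111 604 centre 357.5 lat mm 17.33
220 111 603 centre 357.0 lat mm 17.16
[118, 121, 119, 118, 119, 119, 77, 56, 121, 122, 123, 123, 123, 124, 123, 123] [126, 125, 124, 122, 91, 59, 53, 56, 57, 59, 82, 116, 118, 120, 117, 120]
[(102, 84, 118), (108, 89, 123), (105, 86, 121), (105, 88, 121), (103, 85, 121), (102, 87, 118), (105, 87, 120), (107, 89, 123)] [(106, 88, 121), (103, 87, 121), (103, 87, 120), (103, 87, 119), (106, 87, 120), (103, 86, 121), (102, 85, 119), (104, 87, 120), (106, 87, 122)]
```

```bash
python3 -m inch '[[[0,0,0,0,-0.8,0,1],[0,0,0,0,-1.6,0,1],[0,0,0,-4,-1.6,0,1],[0,0,0,-8,-1.6,0,1],[0,0,0,-12,-1.6,0,1],[0,0,0,-12,-1.6,0,1]]]'
python3 - <<'E'
from h import *
from rim import rim
st(); c,im=snap('wrist','w10'); rim(im)
E
```

```text
time_s: 21.65
eef_pos: [554.4, -11.1, 16.7]
orientation: [0.071, 0.997, -0.0, 0.0]
force: [-0.3, 0.5, -0.9]
finger_gap: 14.5
gripper_force: 58.8
t 21.65 p [554.4 -11.1  16.7] yawx 3.0 z [ 0. -0. -1.] gap 14.5 gf 58.8 F [-0.3  0.5 -0.9] q [-0.23  0.63  1.63  0.    0.88 -1.66]
212 113 609 centre 361.0 lat mm 18.63
214 114 608 centre 361.0 lat mm 18.71
216 114 608 centre 361.0 lat mm 18.71
218 114 607 centre 360.5 lat mm 18.54
220 115 607 centre 361.0 lat mm 18.78
```

```bash
python3 -m inch '[[[0,0,0,-4,-0.3,0,1],[0,0,0,-8,-0.3,0,1],[0,0,0,-12,-0.3,0,1],[0,0,0,-15,-0.3,0,1],[0,0,0,-18,-0.3,0,1],[0,0,0,-18,-0.3,0,1]]]'
python3 -c "
from h import *
st()"
```

```text
time_s: 22.45
eef_pos: [572.0, -14.0, 16.8]
orientation: [0.071, 0.997, 0.0, 0.0]
force: [-0.1, -0.2, -0.7]
finger_gap: 14.8
gripper_force: 58.8
t 22.45 p [572.  -14.   16.8] yawx 3.0 z [ 0.  0. -1.] gap 14.8 gf 58.8 F [-0.1 -0.2 -0.7] q [-0.23  0.66  1.57  0.    0.91 -1.66]
```

```bash
python3 -m inch '[[[0,0,0,0,0,0,0.3],[0,0,0,0,0,0,0.3],[0,0,0,0,0,-25,0.3],[0,0,0,10,0,-45,0.3],[0,0,0,35,0,-45,1],[0,0,0,35,0,-45,1],[0,0,0,35,0,-25,1],[0,0,0,35,0,0,1],[0,0,0,35,0,0,1]]]'
python3 -m inch '[[[0,0,0,-6,0,0,1],[0,0,0,-12,0,0,1],[0,0,0,-18,0,0,1],[0,0,0,-24,0,0,1],[0,0,0,-30,0,0,1],[0,0,0,-34,0,0,1],[0,0,0,-34,0,0,1]]]'
python3 -c "
from h import *
st()"
```

```text
time_s: 23.58
eef_pos: [536.9, -8.9, 15.4]
orientation: [0.071, 0.997, 0.0, -0.002]
force: [0.7, -0.2, -0.1]
finger_gap: 0.1
gripper_force: 0.0
time_s: 24.45
eef_pos: [571.1, -13.8, 16.7]
orientation: [0.071, 0.997, -0.0, 0.0]
force: [-0.3, 0.7, -0.5]
finger_gap: 0.2
gripper_force: 0.0
t 24.45 p [571.1 -13.8  16.7] yawx 3.0 z [ 0. -0. -1.] gap 0.2 gf 0.0 F [-0.3  0.7 -0.5] q [-0.23  0.66  1.57  0.    0.91 -1.66]
```

```bash
python3 -m inch '[[[0,0,0,-3,0,0,1],[0,0,0,-5,0,0,1],[0,0,0,-5,0,0,1]]]' | grep -E 'force|eef'; python3 -m inch '[[[0,0,0,-2,0,0,1],[0,0,0,-2,0,0,1]]]'| grep -E 'force|eef'; python3 -m inch '[[[0,0,0,-2,0,0,1],[0,0,0,-2,0,0,1]]]'| grep -E 'force|eef'; python3 -m inch '[[[0,0,0,-2,0,0,1],[0,0,0,-2,0,0,1]]]'| grep -E 'force|eef'
```

```text
eef_pos: [576.0, -14.5, 16.8]
force: [-0.3, 0.3, 0.1]
gripper_force: 0.0
eef_pos: [578.0, -14.8, 16.8]
force: [0.1, 0.3, -0.5]
gripper_force: 0.0
eef_pos: [578.4, -14.8, 16.7]
force: [-9.2, -0.3, 5.6]
gripper_force: 4.2
eef_pos: [578.5, -14.8, 16.6]
force: [-19.0, 0.0, 12.6]
gripper_force: 9.4
```

```bash
python3 -m inch '[[[0,0,0,12,0,0,1],[0,0,0,20,0,-40,1],[0,0,0,40,0,-100,-0.1],[0,0,0,60,0,-150,-0.1],[0,0,0,60,0,-150,-0.1],[0,0,0,60,0,-150,-0.1]]]'|tail -3
python3 - <<'E'
from h import *
st()
c,im=snap("top")
for k in blobs(im,(15,35,110),(30,130,255)): print(k[:,0].mean(0).round(),rect(c,k,20))
a=.29; go([610-20*np.cos(a),231-20*np.sin(a),160],a+np.pi)
E
```

```text
force: [0.0, 0.4, -1.0]
finger_gap: 46.8
gripper_force: 0.0
t 26.32 p [522.3  -6.8 166.2] yawx 3.0 z [-0.001  0.    -1.   ] gap 46.8 gf 0.0 F [ 0.   0.4 -1. ] q [-0.24  0.37  1.6  -0.    1.18 -1.67]
[164. 247.] (array([401.9, 379.6], dtype=float32), np.float32(-1.324), [np.float32(38.7), np.float32(61.1)])
[214. 230.] (array([447.3, 256. ], dtype=float32), np.float32(0.09), [np.float32(22.9), np.float32(71.3)])
[225. 167.] (array([609.7, 230.9], dtype=float32), np.float32(0.27), [np.float32(15.8), np.float32(72.0)])
turn [ 0.001 -0.002 -0.432] shift [-35.2 239.5   5.6]
```

```bash
python3 -m inch '[[[0,0,-0.15,-8,60,2,-0.1],[0,0,-0.3,-17,120,4,-0.1],[0,0,-0.43,-26,180,6,-0.1],[0,0,-0.43,-35,239,6,-0.1],[0,0,-0.43,-35,239,6,-0.1],[0,0,-0.43,-35,239,6,-0.1]]]'|tail -1
python3 bar.py 17 w11
```

```text
gripper_force: 0.0
t 27.12 p [590.5 224.3 159.2] yawx -2.853 z [-0.003 -0.001 -1.   ] gap 47.0 gf 0.0 F [ 0.1 -1.   0.5] q [ 0.18  0.61  1.24 -0.    1.29 -1.68]
[317. 205.] (array([611.1, 233.8], dtype=float32), np.float32(0.283), [np.float32(16.7), np.float32(72.7)])
[548.  32.] (array([399.9, 383.7], dtype=float32), np.float32(-1.34), [np.float32(44.2), np.float32(70.1)])
[394.  42.] (array([447.9, 256.9], dtype=float32), np.float32(0.088), [np.float32(28.5), np.float32(72.9)])
turn [-0.    -0.002  0.004] shift [ -0.8   3.9 154.8]
```

```bash
python3 -m inch '[[[0,0,0,-1,2.8,55,-0.1],[0,0,0,-1,2.8,110,-0.1],[0,0,0,-1,2.8,142,-0.1],[0,0,0,-1,2.8,152,-0.1],[0,0,0,-1,2.8,152,-0.1],[0,0,0,-1,2.8,152,1],[0,0,0,-1,2.8,152,1],[0,0,0,-1,2.8,152,1],[0,0,0,-1,2.8,152,1],[0,0,0,-1,2.8,152,1]]]' 60
python3 -m inch '[[[0,0,0,0,0,0,1],[0,0,0,0,0,-40,1],[0,0,0,0,0,-95,1],[0,0,0,0,0,-110,1],[0,0,0,0,0,-110,1]]]'
python3 - <<'E'
from h import *
st()
C=np.array([586.3,4.5]);a=-.142;R=np.array([[np.cos(a),-np.sin(a)],[np.sin(a),np.cos(a)]])
go([*(C+R@[-58,17.9]),110],a+np.pi)
c,im=snap("wrist","w12")
for k in blobs(im,(12,35,90),(32,150,255),300): print(k[:,0].mean(0).round(),cv2.boundingRect(k))
E
```

```text
time_s: 28.42
eef_pos: [591.9, 227.9, 10.5]
orientation: [-0.144, 0.99, -0.0, 0.001]
force: [-1.2, -0.7, 6.7]
finger_gap: 14.8
gripper_force: 59.3
time_s: 29.05
eef_pos: [591.2, 227.9, 119.6]
orientation: [-0.144, 0.99, 0.0, 0.001]
force: [-0.6, 0.2, -0.1]
finger_gap: 14.9
gripper_force: 58.7
t 29.05 p [591.2 227.9 119.6] yawx -2.853 z [ 0.002  0.    -1.   ] gap 14.9 gf 58.7 F [-0.6  0.2 -0.1] q [ 0.18  0.65  1.29  0.    1.21 -1.68]
turn [0.    0.002 0.43 ] shift [ 113.5 -172.3    9.4]
[314. 287.] (298, 227, 34, 122)
[587.  23.] (544, 0, 91, 53)
[401.  40.] (377, 0, 58, 83)
```

```bash
python3 -m inch '[[[0,0,0.1,40,-20,5,1],[0,0,0.22,65,-60,9,1],[0,0,0.33,90,-100,9,1],[0,0,0.43,113,-140,9,1],[0,0,0.43,113,-172,9,1],[0,0,0.43,113,-172,9,1],[0,0,0.43,113,-172,9,1]]]'|tail -3
python3 - <<'E'
from h import *
from rim import rim
st()
C=np.array([586.3,4.5]);a=-.142;R=np.array([[np.cos(a),-np.sin(a)],[np.sin(a),np.cos(a)]])
go([*(C+R@[-58,17.9]),17],a+np.pi)
E
```

```text
force: [-0.4, 0.7, -1.0]
finger_gap: 15.0
gripper_force: 58.7
t 29.98 p [530.9  31.3 108.7] yawx 3.0 z [-0.002  0.001 -1.   ] gap 15.0 gf 58.7 F [-0.4  0.7 -1. ] q [-0.16  0.46  1.63  0.    1.05 -1.59]
turn [ 0.    -0.002  0.   ] shift [-0.9 -0.8 91.7]
```

```bash
python3 -m inch '[[[0,0,0,0,-0.8,40,1],[0,0,0,0,-0.8,70,1],[0,0,0,0,-0.8,85,1],[0,0,0,0,-0.8,92,1],[0,0,0,0,-0.8,92,1],[0,0,0,0,-0.8,92,1]]]'|tail -3
python3 - <<'E'
from h import *
from rim import rim
st(); c,im=snap("wrist","w13"); rim(im)
C=np.array([586.3,4.5]);a=-.142;R=np.array([[np.cos(a),-np.sin(a)],[np.sin(a),np.cos(a)]])
print(R.T@(get_obs()["eef_pos"][:2]-C))
E
```

```text
force: [-0.6, 0.1, -0.8]
finger_gap: 14.7
gripper_force: 58.7
t 30.73 p [532.   30.   18.6] yawx 3.0 z [ 0.002 -0.    -1.   ] gap 14.7 gf 58.7 F [-0.6  0.1 -0.8] q [-0.16  0.59  1.69  0.    0.85 -1.59]
212 85 476 centre 280.5 lat mm -17.45
214 81 478 centre 279.5 lat mm -17.69
216 77 481 centre 279.0 lat mm -17.63
218 73 484 centre 278.5 lat mm -17.57
220 70 487 centre 278.5 lat mm -17.32
[-57.41870602  17.48610428]
```

```bash
python3 -m inch '[[[0,0,0,-3,0.9,0.5,1],[0,0,0,-7,0.9,1,1],[0,0,0,-11,0.9,1,1],[0,0,0,-15,0.9,1,1],[0,0,0,-15,0.9,1,1]]]'|tail -5
python3 - <<'E'
from h import *
from rim import rim
st(); c,im=snap("wrist","w14"); rim(im)
E
```

```text
eef_pos: [546.7, 28.6, 16.8]
orientation: [0.071, 0.997, -0.0, 0.0]
force: [-0.5, 0.4, -0.9]
finger_gap: 14.8
gripper_force: 58.7
t 31.4 p [546.7  28.6  16.8] yawx 3.0 z [ 0. -0. -1.] gap 14.8 gf 58.7 F [-0.5  0.4 -0.9] q [-0.16  0.62  1.65 -0.    0.87 -1.59]
212 24 520 centre 272.0 lat mm -17.18
214 25 520 centre 272.5 lat mm -17.02
216 25 519 centre 272.0 lat mm -17.25
218 26 519 centre 272.5 lat mm -17.09
220 27 519 centre 273.0 lat mm -16.92
```

```bash
python3 -m inch '[[[0,0,0,-4,0.3,0,1],[0,0,0,-8,0.3,0,1],[0,0,0,-12,0.3,0,1],[0,0,0,-12,0.3,0,1]]]'|sed -n 2,5p
python3 -m inch '[[[0,0,0,-4,0,0,1],[0,0,0,-8,0,0,1],[0,0,0,-12,0,0,1],[0,0,0,-16,0,0,1],[0,0,0,-18,0,0,1],[0,0,0,-18,0,0,1]]]'|sed -n 2,5p
python3 - <<'E'
from h import *
C=np.array([586.3,4.5]);a=-.142;R=np.array([[np.cos(a),-np.sin(a)],[np.sin(a),np.cos(a)]])
print(R.T@(get_obs()["eef_pos"][:2]-C))
E
```

```text
eef_pos: [558.6, 27.3, 16.8]
orientation: [0.071, 0.997, -0.0, 0.0]
force: [-0.3, 0.8, 0.7]
finger_gap: 14.8
eef_pos: [576.2, 24.8, 16.7]
orientation: [0.071, 0.997, -0.0, -0.0]
force: [-0.0, 0.8, -0.1]
finger_gap: 14.8
[-12.85540953  18.64288401]
```

Free entry. Release, back out, push home.

```bash
python3 -m inch '[[[0,0,0,0,0,0,0.3],[0,0,0,0,0,0,0.3],[0,0,0,0,0,-25,0.3],[0,0,0,10,0,-45,0.3],[0,0,0,35,0,-45,1],[0,0,0,35,0,-45,1],[0,0,0,35,0,-25,1],[0,0,0,35,0,0,1],[0,0,0,35,0,0,1]]]' |sed -n 2,5p
python3 -m inch '[[[0,0,0,-6,0,0,1],[0,0,0,-12,0,0,1],[0,0,0,-18,0,0,1],[0,0,0,-24,0,0,1],[0,0,0,-30,0,0,1],[0,0,0,-36,0,0,1],[0,0,0,-40,0,0,1],[0,0,0,-40,0,0,1]]]'|grep -E 'force|eef'
python3 -m inch '[[[0,0,0,-2,0,0,1],[0,0,0,-2,0,0,1]]]'| grep -E 'force|eef'; python3 -m inch '[[[0,0,0,-1.5,0,0,1],[0,0,0,-1.5,0,0,1]]]'| grep -E 'force|eef'
```

```text
eef_pos: [541.1, 29.8, 15.4]
orientation: [0.071, 0.997, 0.0, -0.002]
force: [0.1, -0.1, 0.2]
finger_gap: -0.3
eef_pos: [581.3, 24.0, 16.7]
force: [-0.7, -0.0, 0.0]
gripper_force: 0.0
eef_pos: [583.1, 23.8, 16.8]
force: [-0.1, 0.0, -0.2]
gripper_force: 0.0
eef_pos: [584.0, 23.7, 16.7]
force: [-4.9, 0.6, 2.3]
gripper_force: 2.5
```

```bash
python3 -m inch '[[[0,0,0,-2,0,0,1],[0,0,0,-2,0,0,1]]]'| grep -E 'force|eef'
python3 -m inch '[[[0,0,0,12,0,0,1],[0,0,0,20,0,-40,1],[0,0,0,45,0,-100,-0.3],[0,0,0,70,0,-150,-0.3],[0,0,0,70,0,-150,-0.3],[0,0,0,70,0,-150,-0.3]]]'|tail -3
python3 - <<'E'
from h import *
st()
c,im=snap("top")
for k in blobs(im,(15,35,110),(30,130,255)): print(k[:,0].mean(0).round(),rect(c,k,24))
a=.09; go([447.5-20*np.cos(a),256-20*np.sin(a),165],a+np.pi)
E
```

```text
eef_pos: [584.1, 23.8, 16.6]
force: [-15.6, 0.5, 10.3]
gripper_force: 7.7
force: [0.8, 0.1, 1.0]
finger_gap: 55.4
gripper_force: 0.0
t 36.33 p [517.3  33.1 166.3] yawx 3.0 z [ 0.  0. -1.] gap 55.4 gf 0.0 F [0.8 0.1 1. ] q [-0.16  0.36  1.61  0.    1.17 -1.59]
[164. 247.] (array([402. , 377.5], dtype=float32), np.float32(-1.324), [np.float32(38.5), np.float32(59.4)])
[214. 229.] (array([447.4, 255. ], dtype=float32), np.float32(0.093), [np.float32(22.8), np.float32(70.3)])
turn [ 0.    -0.001 -0.232] shift [120.  206.2   0.8]
```

```bash
python3 -m inch '[[[0,0,-0.1,30,50,0,-0.3],[0,0,-0.2,60,100,0,-0.3],[0,0,-0.232,90,155,0,-0.3],[0,0,-0.232,120,206,0,-0.3],[0,0,-0.232,120,206,0,-0.3],[0,0,-0.232,120,206,0,-0.3]]]'|tail -1
python3 bar.py 24 w15
```

```text
gripper_force: 0.0
t 37.12 p [427.7 253.7 165.7] yawx -3.051 z [-0.002 -0.001 -1.   ] gap 55.5 gf 0.0 F [-0.1  0.5 -1.4] q [ 0.3   0.32  1.67 -0.    1.15 -1.36]
[316. 201.] (array([445.7, 256.7], dtype=float32), np.float32(0.103), [np.float32(23.8), np.float32(74.1)])
[446. 172.] (array([403. , 380.1], dtype=float32), np.float32(-1.337), [np.float32(44.3), np.float32(64.9)])
turn [-0.001 -0.001 -0.014] shift [  3.8   1.6 160.9]
```

```bash
python3 -m inch '[[[0,0,-0.012,3,0.6,55,-0.3],[0,0,-0.012,3,0.6,110,-0.3],[0,0,-0.012,3,0.6,146,-0.3],[0,0,-0.012,3,0.6,157,-0.3],[0,0,-0.012,3,0.6,157,-0.3],[0,0,-0.012,3,0.6,157,1],[0,0,-0.012,3,0.6,157,1],[0,0,-0.012,3,0.6,157,1],[0,0,-0.012,3,0.6,157,1],[0,0,-0.012,3,0.6,157,1]]]' 60
python3 -m inch '[[[0,0,0,0,0,0,1],[0,0,0,0,0,-40,1],[0,0,0,0,0,-95,1],[0,0,0,0,0,-110,1],[0,0,0,0,0,-110,1]]]'
python3 - <<'E'
from h import *
st()
C=np.array([586.3,4.5]);a=-.142;R=np.array([[np.cos(a),-np.sin(a)],[np.sin(a),np.cos(a)]])
go([*(C+R@[-59,56.6]),110],a+np.pi)
c,im=snap("wrist","w16")
for k in blobs(im,(12,35,90),(32,150,255),300): print(k[:,0].mean(0).round(),cv2.boundingRect(k))
E
```

```text
time_s: 38.42
eef_pos: [425.4, 254.6, 11.3]
orientation: [-0.051, 0.999, 0.0, 0.001]
force: [-1.3, -1.9, 6.7]
finger_gap: 22.5
gripper_force: 59.7
time_s: 39.05
eef_pos: [424.7, 254.5, 120.4]
orientation: [-0.051, 0.999, 0.0, 0.001]
force: [-0.3, 0.9, -1.5]
finger_gap: 22.4
gripper_force: 59.0
t 39.05 p [424.7 254.5 120.4] yawx -3.039 z [ 0.002  0.001 -1.   ] gap 22.4 gf 59.0 F [-0.3  0.9 -1.5] q [ 0.3   0.37  1.73 -0.    1.04 -1.37]
turn [0.001 0.002 0.244] shift [ -91.6 -196.    10.5]
[316. 273.] (291, 229, 49, 129)
[468. 188.] (426, 159, 79, 55)
```

```bash
python3 -m inch '[[[0,0,0.06,-18,-45,3,1],[0,0,0.12,-40,-90,6,1],[0,0,0.18,-60,-135,9,1],[0,0,0.244,-80,-175,10,1],[0,0,0.244,-91,-196,10,1],[0,0,0.244,-91,-196,10,1],[0,0,0.244,-91,-196,10,1]]]'|tail -3
python3 - <<'E'
from h import *
st()
C=np.array([586.3,4.5]);a=-.142;R=np.array([[np.cos(a),-np.sin(a)],[np.sin(a),np.cos(a)]])
go([*(C+R@[-58,56.5]),18],a+np.pi)
E
```

```text
force: [-0.4, 0.6, -0.6]
finger_gap: 22.3
gripper_force: 59.1
t 39.98 p [534.3  69.8 109.3] yawx 3.001 z [-0.001  0.    -1.   ] gap 22.3 gf 59.1 F [-0.4  0.6 -0.6] q [-0.09  0.47  1.61  0.    1.06 -1.52]
turn [ 0.    -0.001  0.002] shift [-2.9 -0.8 91.3]
```

```bash
python3 -m inch '[[[0,0,0,-2,-0.6,40,1],[0,0,0,-2,-0.6,70,1],[0,0,0,-2,-0.6,85,1],[0,0,0,-2,-0.6,91.5,1],[0,0,0,-2,-0.6,91.5,1],[0,0,0,-2,-0.6,91.5,1]]]'|tail -3
python3 - <<'E'
from h import *
from rim import rim
st(); c,im=snap("wrist","w17"); rim(im)
C=np.array([586.3,4.5]);a=-.142;R=np.array([[np.cos(a),-np.sin(a)],[np.sin(a),np.cos(a)]])
print(R.T@(get_obs()["eef_pos"][:2]-C))
E
```

```text
force: [-0.9, 0.4, -0.5]
finger_gap: 22.3
gripper_force: 59.1
t 40.73 p [537.5  67.9  19.2] yawx 3.0 z [ 0.002 -0.    -1.   ] gap 22.3 gf 59.1 F [-0.9  0.4 -0.5] q [-0.09  0.61  1.67  0.    0.87 -1.52]
212 16 401 centre 208.5 lat mm -55.03
214 10 403 centre 206.5 lat mm -54.92
216 6 405 centre 205.5 lat mm -54.6
218 0 406 centre 203.0 lat mm -54.89
220 0 408 centre 204.0 lat mm -54.13
[-57.33590779  55.804794  ]
```

```bash
python3 -m inch '[[[0,0,0,-3,0.7,0.8,1],[0,0,0,-7,0.7,0.8,1],[0,0,0,-11,0.7,0.8,1],[0,0,0,-15,0.7,0.8,1],[0,0,0,-15,0.7,0.8,1]]]'|sed -n 2,5p
python3 -m inch '[[[0,0,0,-4,0.2,0,1],[0,0,0,-8,0.2,0,1],[0,0,0,-12,0.2,0,1],[0,0,0,-12,0.2,0,1]]]'|sed -n 2,5p
python3 - <<'E'
from h import *
C=np.array([586.3,4.5]);a=-.142;R=np.array([[np.cos(a),-np.sin(a)],[np.sin(a),np.cos(a)]])
print(R.T@(get_obs()["eef_pos"][:2]-C))
E
```

```text
eef_pos: [552.2, 66.3, 17.4]
orientation: [0.071, 0.997, -0.0, 0.0]
force: [-0.4, -0.2, -0.7]
finger_gap: 22.2
eef_pos: [564.1, 64.8, 17.4]
orientation: [0.071, 0.997, -0.0, 0.0]
force: [-0.3, -0.6, -0.4]
finger_gap: 22.3
[-30.55110445  56.58761079]
```

```bash
python3 -m inch '[[[0,0,0,-4,0,0,1],[0,0,0,-8,0,0,1],[0,0,0,-12,0,0,1],[0,0,0,-16,0,0,1],[0,0,0,-18,0,0,1],[0,0,0,-18,0,0,1]]]'|sed -n 2,5p
python3 -m inch '[[[0,0,0,0,0,0,0.25],[0,0,0,0,0,0,0.25],[0,0,0,0,0,-25,0.25],[0,0,0,10,0,-50,0.25],[0,0,0,35,0,-50,1],[0,0,0,35,0,-50,1],[0,0,0,35,0,-25,1],[0,0,0,35,0,0,1],[0,0,0,35,0,0,1]]]' |sed -n 2,5p
python3 -m inch '[[[0,0,0,-6,0,0,1],[0,0,0,-12,0,0,1],[0,0,0,-18,0,0,1],[0,0,0,-24,0,0,1],[0,0,0,-30,0,0,1],[0,0,0,-36,0,0,1],[0,0,0,-40,0,0,1],[0,0,0,-40,0,0,1]]]'|grep -E 'force|eef'
python3 -m inch '[[[0,0,0,-2,0,0,1],[0,0,0,-2,0,0,1]]]'| grep -E 'force|eef'
```

```text
eef_pos: [581.7, 62.4, 17.4]
orientation: [0.071, 0.997, 0.0, -0.0]
force: [1.1, 0.2, -0.9]
finger_gap: 22.1
eef_pos: [546.5, 67.2, 16.0]
orientation: [0.071, 0.997, 0.0, -0.002]
force: [0.1, 1.0, 0.7]
finger_gap: -0.2
eef_pos: [586.8, 61.6, 17.4]
force: [-0.4, -0.6, -0.6]
gripper_force: 0.0
eef_pos: [588.6, 61.4, 17.5]
force: [-0.5, 0.0, -0.5]
gripper_force: 0.0
```

```bash
python3 -m inch '[[[0,0,0,-1.5,0,0,1],[0,0,0,-1.5,0,0,1]]]'| grep -E 'force|eef'; python3 -m inch '[[[0,0,0,-2,0,0,1],[0,0,0,-2,0,0,1]]]'| grep -E 'force|eef'
```

```text
eef_pos: [589.4, 61.3, 17.4]
force: [-5.2, 1.4, 3.2]
gripper_force: 2.5
eef_pos: [589.5, 61.3, 17.4]
force: [-16.7, 0.4, 11.5]
gripper_force: 8.0
```

```bash
python3 -m inch '[[[0,0,0,12,0,0,1],[0,0,0,20,-5,-40,1],[0,0,0,40,-20,-100,1],[0,0,0,40,-40,-160,1],[0,0,0,30,-57,-220,1],[0,0,0,5,-57,-272,1],[0,0,0,-5,-57,-272,1],[0,0,0,-5,-57,-272,1],[0,0,0,-5,-57,-272,1]]]'|sed -n 2,3p
python3 - <<'E'
from h import *
st(); c,im=snap("wrist","w18")
a=-.142; R=np.array([[np.cos(a),-np.sin(a)],[np.sin(a),np.cos(a)]]);C=np.array([586.3,4.5])
from spat import spat
t,ti=snap("top"); spat(t,ti)
for k in blobs(ti,(15,35,110),(30,130,255)): print(k[:,0].mean(0).round(),rect(t,k,24))
cv2.imwrite("pics/fin.png",np.hstack([cv2.resize(im[70:270,210:430,::-1],(440,400),interpolation=2),cv2.resize(ti[100:300,150:330,::-1],(360,400))]))
go([*(C+R@[118,0]),290],a+np.pi)
E
```

```text
eef_pos: [588.3, 4.0, 287.9]
orientation: [0.071, 0.997, 0.0, -0.001]
t 46.65 p [588.3   4.  287.9] yawx 3.0 z [-0.003  0.001 -1.   ] gap 0.1 gf 0.0 F [-1.   0.4  0.7] q [-0.19  0.43  1.19 -0.    1.53 -1.62]
handle [443. 255.] (array([ 380.4, -332.7], dtype=float32), np.float32(0.251), [np.float32(18.0), np.float32(97.7)])
blade [434. 223.] (array([ 464.1, -312.9], dtype=float32), np.float32(0.256), [np.float32(22.3), np.float32(78.0)])
yaw 0.23228917 origin [ 404.72855 -326.94485]
[164. 247.] (array([401.8, 378.2], dtype=float32), np.float32(-1.324), [np.float32(38.5), np.float32(60.8)])
turn [ 0.    -0.002  0.   ] shift [-115.8    0.2   -1.6]
```

View pics/fin.png

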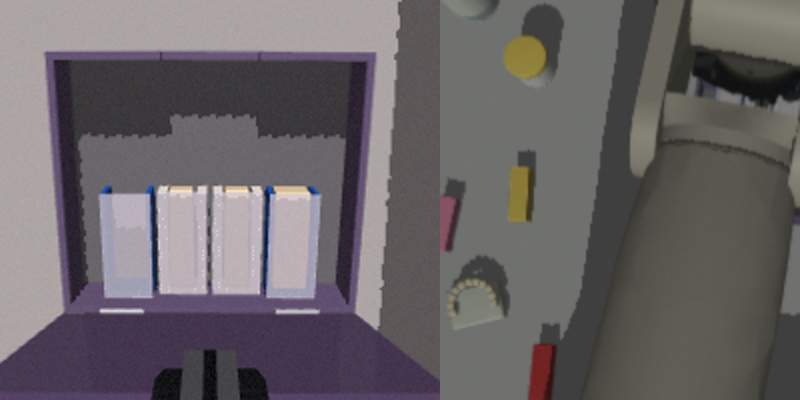

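All three bars are seen fully inside (narrow, narrow, right-hand blue); the left blue sleeve is empty, no ivory bar remains. Now shutting the cover from behind.

```bash
python3 -m inch '[[[0,0,0,-40,0,0,1],[0,0,0,-80,0,0,1],[0,0,0,-116,0,0,1],[0,0,0,-116,0,0,1],[0,0,0,-116,0,40,1],[0,0,0,-116,0,75,1],[0,0,0,-116,0,90,1],[0,0,0,-116,0,90,1]]]'|grep -E 'force|eef'
python3 -m inch '[[[0,0,0,10,0,0,1],[0,0,0,20,0,0,1],[0,0,0,34,0,0,1],[0,0,0,34,0,0,1]]]'|grep -E 'force|eef'
```

```text
eef_pos: [703.3, -12.5, 199.7]
force: [-0.1, 1.1, -0.2]
gripper_force: 0.0
eef_pos: [670.2, -7.7, 201.8]
force: [0.8, -0.5, -0.2]
gripper_force: 0.0
```

```bash
python3 -m inch '[[[0,0,0,12,0,2,1],[0,0,0,24,0,5,1],[0,0,0,37,0,8,1],[0,0,0,47,0,13,1],[0,0,0,57,0,18,1],[0,0,0,67,0,24,1],[0,0,0,76.5,0,30,1],[0,0,0,85,0,38,1],[0,0,0,94,0,46,1],[0,0,0,94,0,46,1]]]'|grep -E 'force|eef'
python3 -m inch '[[[0,0,0,8,0,8,1],[0,0,0,15,0,17,1],[0,0,0,21,0,26,1],[0,0,0,27,0,36,1],[0,0,0,32,0,46,1],[0,0,0,36,0,56,1],[0,0,0,39,0,67,1],[0,0,0,42,0,78,1],[0,0,0,43,0,88,1],[0,0,0,43,0,88,1]]]'|grep -E 'force|eef'
python3 -m inch '[[[0,0,0,1,0,4,1],[0,0,0,1,0,7,1],[0,0,0,1,0,7,1]]]'|grep -E 'force|eef'
```

```text
eef_pos: [577.4, 5.4, 154.1]
force: [-0.5, 0.3, -0.4]
gripper_force: 0.0
eef_pos: [534.0, 11.6, 64.6]
force: [-0.0, 0.1, 1.1]
gripper_force: 0.0
eef_pos: [533.4, 11.7, 58.4]
force: [-0.7, -0.0, 0.3]
gripper_force: 0.0
```

```bash
for i in 1 2 3; do :; done; python3 -m inch '[[[0,0,0,0,0,3,1],[0,0,0,0,0,3,1]]]'|grep -E 'force|eef'; python3 -m inch '[[[0,0,0,0,0,2,1],[0,0,0,0,0,2,1]]]'|grep -E 'force|eef'
python3 - <<'E'
from h import *
st(); c,im=snap("side","s9"); 
C=np.array([586.3,4.5]);a=-.142;R=np.array([[np.cos(a),-np.sin(a)],[np.sin(a),np.cos(a)]])
g=im.astype(int)
for y in (60,80):  # vertical profile through the front wall and top
    u=proj(c,[*(C+R@[-85,y]),56])[0].round().astype(int); b=proj(c,[*(C+R@[-85,y]),0])[0].round().astype(int)
    print(y,u,b,[tuple(g[r,u[0]].tolist()) for r in range(u[1]-14,b[1]+4,2)])
E
```

```text
eef_pos: [533.7, 11.7, 56.4]
force: [-3.8, 0.8, 10.3]
gripper_force: 5.1
eef_pos: [533.8, 11.6, 56.1]
force: [-11.4, 1.0, 27.3]
gripper_force: 14.3
t 51.62 p [533.8  11.6  56.1] yawx 3.0 z [ 0.001 -0.001 -1.   ] gap -0.1 gf 14.3 F [-11.4   1.   27.3] q [-0.2   0.54  1.67 -0.    0.93 -1.63]
60 [292 226] [292 241] [(63, 55, 71), (62, 54, 71), (62, 54, 71), (41, 38, 44), (33, 33, 35), (37, 35, 39), (62, 54, 70), (64, 56, 73), (76, 68, 86), (79, 70, 89), (78, 69, 89), (78, 69, 89), (78, 69, 88), (80, 70, 90), (83, 80, 88), (124, 122, 120), (135, 133, 130)]
80 [286 230] [287 245] [(62, 55, 72), (62, 53, 70), (62, 53, 71), (54, 49, 61), (34, 34, 35), (34, 33, 35), (46, 42, 50), (65, 57, 74), (69, 59, 77), (80, 71, 91), (78, 69, 88), (80, 71, 90), (81, 71, 91), (78, 70, 89), (79, 70, 89), (98, 97, 98), (135, 134, 131)]
```

```bash
python3 -m inch '[[[0,0,0,0,0,-20,1],[0,0,0,0,0,-80,1],[0,0,0,0,0,-140,1],[0,0,0,60,0,-180,1],[0,0,0,110,50,-180,1],[0,0,0,110,110,-180,1],[0,0,0,110,170,-180,1],[0,0,0,110,230,-180,1],[0,0,0,110,230,-180,1]]]'|grep -E 'force|eef'
python3 - <<'E'
from h import *
from spat import spat
c,im=snap("side"); a=cv2.imread("pics/side0.png")[:,:,::-1].astype(int); d=np.abs(im.astype(int)-a).max(2)
print("case diff",(d[170:245,233:332]>25).sum()); ys,xs=np.where(d>40); 
t,ti=snap("top"); b=cv2.imread("pics/top0.png")[:,:,::-1].astype(int); d2=np.abs(ti.astype(int)-b).max(2); print("top case diff",(d2[135:214,268:356]>25).sum())
for n,x,y in [("cast",167,251),("vial1",240,264),("vial2",382,270),("jar",194,129),("bowl",486,146),("red",201,286),("pink",152,211),("yel",190,197)]: print(n,(d2[y-12:y+12,x-12:x+12]>30).sum())
spat(t,ti)
for k in blobs(ti,(15,35,110),(30,130,255)): print(k[:,0].mean(0).round(),rect(t,k,24))
st()
E
```

```text
eef_pos: [456.6, 258.0, 232.9]
force: [-0.5, -1.5, -0.4]
gripper_force: 0.0
case diff 2723
top case diff 444
cast 181
vial1 455
vial2 0
jar 0
bowl 0
red 58
pink 341
yel 264
handle [444. 257.] (array([ 379.2, -333.1], dtype=float32), np.float32(0.251), [np.float32(17.8), np.float32(95.4)])
blade [434. 223.] (array([ 464.1, -312.9], dtype=float32), np.float32(0.256), [np.float32(22.3), np.float32(78.0)])
yaw 0.23358409 origin [ 403.5211  -327.31335]
t 52.9 p [456.9 255.1 233.2] yawx 3.001 z [-0.001 -0.    -1.   ] gap 0.3 gf 0.0 F [-0.6 -0.3  0.3] q [ 0.29  0.31  1.5  -0.    1.33 -1.14]
```

```bash
python3 -m inch '[[[0,0,0,0,-60,0,1],[0,0,0,0,-120,0,1],[0,0,0,0,-180,0,1],[0,0,0,0,-240,0,1],[0,0,0,0,-300,0,1],[0,0,0,0,-360,0,1],[0,0,0,20,-420,0,1],[0,0,0,60,-480,0,1],[0,0,0,100,-540,0,1],[0,0,0,140,-600,0,1]]]'|grep -E 'eef'
python3 -m inch '[[[0,0,0,40,-60,0,1],[0,0,0,80,-120,0,1],[0,0,0,80,-200,0,1],[0,0,0,80,-200,0,1],[0,0,0,80,-200,0,1],[0,0,0,80,-200,0,1]]]'|grep -E 'eef'
python3 - <<'E'
from h import *
def diff(n,f):
    c,im=snap(n); return np.abs(im.astype(int)-cv2.imread(f)[:,:,::-1].astype(int)).max(2)
d=diff("side","pics/side0.png"); print("case side",(d[170:245,233:332]>25).sum())
d2=diff("top","pics/top0.png"); print("case top",(d2[135:214,268:356]>25).sum())
for n,x,y in [("cast",167,251),("vial1",240,264),("vial2",382,270),("jar",194,129),("bowl",486,146),("red",201,286),("pink",152,211),("yel",190,197)]: print(n,(d2[y-12:y+12,x-12:x+12]>30).sum())
st()
E
```

```text
eef_pos: [250.6, -298.7, 233.8]
eef_pos: [159.2, -481.8, 233.3]
case side 459
case top 226
cast 0
vial1 0
vial2 0
jar 0
bowl 0
red 0
pink 0
yel 0
t 55.0 p [ 159.7 -481.7  233.6] yawx 2.98 z [-0.014 -0.002 -1.   ] gap -0.3 gf 0.0 F [-0.7  0.4 -0.7] q [-1.47  0.27  1.54 -0.01  1.32 -2.88]
```

```bash
python3 - <<'E'
from h import *
for n,f,(y0,y1,x0,x1) in [("side","pics/side0.png",(165,250,225,340)),("top","pics/top0.png",(130,218,265,360))]:
    c,im=snap(n); d=np.abs(im.astype(int)-cv2.imread(f)[:,:,::-1].astype(int)).max(2)[y0:y1,x0:x1]>25
    k,_,s,_=cv2.connectedComponentsWithStats(d.astype(np.uint8))
    print(n,[(r[:4]+[x0,y0,0,0]).tolist()+[int(r[4])] for r in s[1:] if r[4]>15])
C=np.array([586.3,4.5]);a=-.142;R=np.array([[np.cos(a),-np.sin(a)],[np.sin(a),np.cos(a)]])
for n in("side","top"):
    c=cam(n); print(n,[proj(c,[*(C+R@[x,y]),56])[0].round().tolist() for x,y in((-85,100),(-85,-100),(85,-100),(85,100))])
E
```

```text
side [[225, 165, 31, 23, 288], [284, 165, 7, 3, 17], [327, 196, 13, 19, 100], [293, 222, 36, 28, 276]]
top [[349, 134, 11, 62, 254], [284, 205, 12, 13, 128], [339, 209, 9, 9, 52]]
side [[281.0, 235.0], [330.0, 192.0], [282.0, 167.0], [232.0, 205.0]]
top [[267.0, 201.0], [346.0, 212.0], [355.0, 147.0], [278.0, 136.0]]
```

```bash
python3 -c "
from rig import *
print(finish_job())"
```

```text
the job is handed in; nothing more can be done
None
```

The job is handed in after about 55 s of robot time: the three ivory bars I found on the table are home in their sleeves (two thin in white, one thick in blue), the cover is shut, the spatula is back on its mat, and the other things show no change in the camera pictures.

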